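# Recover the dropped chime discs and unload the drilling jig

## Task

We are putting a ceramic wind chime together: its discs were dropped and have slid under the low kiln shelf, and its drilled hanger plate is still clamped in the jig. Take the T-square, fish every disc out from under the shelf with it, put the discs in the white bowl and leave the T-square lying flat on the blue canvas. Throw the jig's toggle clamp fully open, then lift the plate out, lay it flat on the middle of the ware board, and leave the clamp open and the other things on the bench where they are.

Things in the scene. Friction and masses are not known exactly. Their poses are not given: they have to be found in the camera images.
- kiln_shelf: cream kiln shelf 300 (x) x 160 (y) x 15 mm, fixed on four round posts (27 mm thick, 50 mm high, 132 mm along x and 62 mm along y from its middle), open on all sides; 50 mm of room below, top 65 mm above the bench. Two cups stand on its rear half. Origin on the bench under its middle; -y points out of the long side that faces the blue canvas
- disc0_center (a point): centre of a glazed chime disc, rust red, round, 28 mm across, 9 mm thick, 13 g, lying flat; at the start somewhere under the kiln shelf (at most 85 mm along x and 40 mm along y from the shelf's middle); four to six of the six are there
- disc1_center (a point): centre of a glazed chime disc, ochre, round, 28 mm across, 9 mm thick, 13 g, lying flat; at the start somewhere under the kiln shelf (at most 85 mm along x and 40 mm along y from the shelf's middle); four to six of the six are there
- disc2_center (a point): centre of a glazed chime disc, rust red, round, 28 mm across, 9 mm thick, 13 g, lying flat; at the start somewhere under the kiln shelf (at most 85 mm along x and 40 mm along y from the shelf's middle); four to six of the six are there
- disc3_center (a point): centre of a glazed chime disc, ochre, round, 28 mm across, 9 mm thick, 13 g, lying flat; at the start somewhere under the kiln shelf (at most 85 mm along x and 40 mm along y from the shelf's middle); four to six of the six are there
- disc4_center (a point): centre of a glazed chime disc, rust red, round, 28 mm across, 9 mm thick, 13 g, lying flat; at the start somewhere under the kiln shelf (at most 85 mm along x and 40 mm along y from the shelf's middle); four to six of the six are there
- disc5_center (a point): centre of a glazed chime disc, ochre, round, 28 mm across, 9 mm thick, 13 g, lying flat; at the start somewhere under the kiln shelf (at most 85 mm along x and 40 mm along y from the shelf's middle); four to six of the six are there
- tsquare_grip (a point): wooden T-square, flat, 9 mm thick throughout, 80 g: pale blade 26 mm wide, dark head 130 mm wide and 30 mm long at its end. This point lies in the blade's middle line, half-way through its thickness; x axis along the blade to the head, z up: the blade's tail is 110 mm behind it, the head begins 190 mm ahead of it and ends 220 mm ahead; the balance point is 95 mm ahead
- tsquare_head (a point): middle of the T-square's dark head, half-way through its thickness (205 mm ahead of tsquare_grip)
- canvas_center (a point): middle of the blue canvas taped on the bench beside the kiln shelf, 360 mm along x, 310 mm along y, flat (no thickness); the T-square starts on it
- plate_center (a point): centre of the drilled stoneware hanger plate, 50 mm (x) x 110 mm (y) x 12 mm, 150 g, with its 6 small holes; at the start it lies on the jig's base under the clamp's foot. z up
- nest (a point): the plate centre's place in the jig, 6 mm above the plywood base (its top 18 mm above the bench; 120 mm wide in x, from 70 mm ahead in +y to 160 mm behind). Axes of the jig: y from the clamp along the plate, z up. Steel dowels 8 mm thick, 9 mm high stop the plate: two on its +x side, 40 mm either side of the middle, one at its -y end; other sides free
- bowl_in (a point): middle of the inner floor of the white bowl (loose, 450 g), 5 mm above the bench; bowl about 132 mm wide at the rim, 50 mm high
- board_top (a point): middle of the top of the small plywood ware board, 110 mm (x) x 150 mm (y), 12 mm thick, fixed on the bench
- cup_a: bystander: bisque cup, 72 mm wide, 75 mm high, on the kiln shelf; origin under its middle
- cup_b: bystander: bisque cup, 68 mm wide, 62 mm high, on the kiln shelf; origin under its middle
- jar: bystander: glass jar with green lid, 52 mm wide, 70 mm high; origin under its middle
- tool_pot: bystander: blue pot with loop tools, 76 mm wide, tools up to 190 mm high; origin under its middle
- tin: bystander: large paper-wrapped tin, 100 mm wide, 130 mm high; origin under its middle
- rib: bystander: flat wooden rib 50 x 100 x 6 mm; origin under its middle
- slats: bystander: wooden thickness slats 32 x 300 x 12 mm; origin under its middle
- sponge: bystander: yellow sponge block 50 x 75 x 30 mm; origin under its middle
- clamp_arm (a joint): arm angle of the steel toggle clamp at the jig's -y end: 0 = closed (arm level, rubber foot over the plate 30 mm in from its end; locked, the arm cannot be lifted by itself), 1.78 = fully open (upright, leaning away from the plate). Pivot 100 mm behind nest along -y, 54 mm above the bench; arm 75 mm long to its foot. Handle, links and arm move together and stay where left
- handle_grip (a point): on the axis of the clamp's red grip (18 mm thick, 72 mm long, z axis along it, end 31 mm on). Closed: upright, 81 mm behind nest along -y, 147 mm above the bench. Pushed back along the jig's -y (under 5 N) it swings back and down and raises the arm: handle leaning 0.5 rad, arm 0.25; 0.8, 0.63; 1.0, 1.0; 1.2, 1.4; 1.39, 1.78. At 1.2 this point has gone 105 mm along -y and 45 mm down
Things that resemble listed ones, but are neither listed nor needed, are in the scene too. There is more than one size of the part that bears bowl_in; the job needs the larger.

How it is judged:
By the outcome, as a careful person would: the job done as asked, in the order asked, and still so for the second after the job is handed in, with the robot touching nothing.
Of disc0, disc1, disc2, disc3, disc4, disc5 only 4 to 6 are there at a start; the rules pass over those that are not, and their reading is None.
At some moment in a run one of disc0, disc1, disc2, disc3, disc4, disc5 may be knocked a few centimetres aside while the robot is not near it.
Once in a run the grip may slacken for a moment while it holds something.
It also fails if it takes over 210 s, if anything falls off the work surface, if the arm or the gripper's body presses on something with over 40 N, if the wrist force passes 120 N, or if a joint passes its speed limit or range.

## Robot

A 7-joint arm with a two-finger parallel gripper is mounted at the origin on the work surface. World frame = base frame: x ahead of the robot, y to its left, z up, the work surface at z = 0. Lengths are in mm, angles in rad, forces in N, time in s.
With the tool pointing down it reaches from about 400 to 750 mm from the base axis. Payload 19.5 kg.
Tool frame: the origin (TCP) lies on the centre line of the jaws, within the pads' length; the fingertips stand 17 mm ahead of it and the grasp point (between the pads) lies 2 mm behind it; z points along the fingers, x is the direction in which the jaws open and shut, and the axes are right-handed (so a half turn about z gives the same grasp; the last joint's range is limited). The gripper opens to 85 mm and grips with 20 to 120 N. Pads are 22 mm wide; open, the fingers measure 114 mm over their backs; the gripper's body (76 mm by 85 mm) begins 54 mm behind the grasp point. The pads swing forward as they close: fully open they stand 13 mm farther back than shut.
Start: joints at [1.113, 0.707, -0.028, 1.485, 0.022, 0.951, -0.075], TCP at [232.246, -525.984, 248.268] pointing down, gripper open.
Joint ranges: [-2.71, 2.71], [-0.32, 2.16], [-1.57, 1.52], [0, 2.45], [-1.46, 4.6], [0, 2.02], [-2.83, 2.83]. Speed limits (rad/s): [1.89, 1.89, 2.57, 2.57, 3.01, 3.01, 3.01].

## Interface

Orientations are given as a rotation vector (axis times angle).
In Python, from cell import telemetry, read_camera, ticket gives the robot as it stands.
- The arm moves only by the tool play_rows, never from a script. Its argument "series" is a list of rows, each a list of 3 entries, a list of its own where there are three numbers: the shift along the world's x, y, z in mm, then the turn, a rotation vector about the world's x, y, z in degrees, then the opening in per cent of the stroke, from 0 (shut) to 100 (fully open). A call has exactly 8 rows; each row shifts and turns the commanded pose from where the row before left it; what a row does not reach is not made up. A row lasts 1/12 s, in which the tool goes at most 41.7 mm and 7.16 degrees, less where a joint would pass 70% of its speed; a pose out of reach is approached as far as the arm can. A call is refused whole if a number of a shift passes 41.7 or a number of a turn 7.16, either way. A call with a gripper value outside its range is refused whole. The fingers move at their own pace and stop on an object; the grip force is fixed at half the most. Time passes only in rows, so rows that do not move let the fingers close, or fill a call up. It gives the time, the measured TCP pose, the force and the opening at its end, in the units of the state.
- telemetry.observe(): the state, without advancing time (a new reading comes with each control period).
- read_camera(name): name is "scene" or "top" or "wrist"; returns a dict with "img" (420x560x3 uint8, blue, green, red), "intrinsics" (3x3 intrinsics, pixels), "T" (4x4, takes a point from camera to world coordinates); the wrist camera has in their place "hand_eye" (4x4, takes a point from camera to tool coordinates, whose origin is the TCP and whose axes are the tool frame's). Camera axes: x right, y down, z forward; pixel columns grow to the right and rows downward; lengths in mm; the calibration is good to about 2 mm. A picture is of the moment at which its call begins: read the wrist's pose just before it. There is no depth.
- ticket.job_done(): hands the job in, once; it reports no verdict.
The state is a dict: "t": time; "q": joint angles; "qvel": joint speeds; "tau": joint torques, N m; "eef_pos": TCP position; "tcp_rot": TCP orientation; "contact_force": force on the tool from outside, world axes, zero at the start; "wrist_torque": the same for the moment, N m; "grip_width": finger opening in mm.
Only numpy, scipy, OpenCV 4.12 (cv2) and the standard library are available. Lean on these libraries where they do the work, as an engineer would, in place of code of your own. Each camera call takes 0.05 s, during which the arm holds its last target.

## Working session

There is one attempt and no reset: what is moved stays moved. The work goes in short steps, Python scripts to look and compute and a tool call to move; the robot and the scene stay as the last step left them, time stands still between calls to the robot, and variables do not carry over. Pictures are saved under pics/ and viewed, and the job is handed in when it is done.

Besides the shell and the picture viewer there is one more tool, called after ">>>" in YAML: its name, and indented under it one key for each argument. play_rows: Moves the arm, as the interface text tells. Its arguments: {"type":"object","properties":{"series":{"type":"array","items":{"type":"array"}}},"required":["series"]}

```bash
ls; mkdir -p pics; python3 - <<'E'
from cell import telemetry, read_camera
import cv2,numpy as np
print(telemetry.observe())
for n in ["scene","top","wrist"]:
    c=read_camera(n); cv2.imwrite(f"pics/{n}0.png",c["img"])
    print(n,{k:np.round(v,3).tolist() for k,v in c.items() if k!="img"})
E
```

```text
pics
{'t': 0.0, 'q': array([ 1.11328644,  0.70707853, -0.0276137 ,  1.48498064,  0.02200104,
        0.95088341, -0.07552661]), 'qvel': array([-3.88201505e-05, -8.73541772e-04, -4.47326200e-04, -8.31372175e-04,
        9.57705337e-04,  6.92818625e-05, -3.97264439e-04]), 'tau': array([ 1.90123310e-04, -8.83218384e+01,  1.23498391e+00, -2.36169595e+01,
        1.69679249e-02,  6.36875076e-03,  1.10445481e-05]), 'eef_pos': array([ 232.16506439, -525.79207634,  247.84585259]), 'tcp_rot': array([-2.63165370e+00,  1.71481709e+00,  1.40789362e-03]), 'contact_force': array([0.1333296 , 0.16947846, 0.16535792]), 'wrist_torque': array([0.00128694, 0.03533647, 0.00159699]), 'grip_width': 85.33277408953651}
scene {'intrinsics': [[425.018, 0.0, 281.256], [0.0, 425.018, 209.602], [0.0, 0.0, 1.0]], 'T': [[0.039, 0.715, -0.698, 1437.817], [0.999, -0.022, 0.034, -21.087], [0.008, -0.699, -0.715, 1075.539], [0.0, 0.0, 0.0, 1.0]]}
top {'intrinsics': [[526.302, 0.0, 278.942], [0.0, 526.302, 204.917], [0.0, 0.0, 1.0]], 'T': [[0.077, -0.975, 0.207, 120.249], [-0.997, -0.076, 0.012, 25.767], [0.004, -0.208, -0.978, 1859.26], [0.0, 0.0, 0.0, 1.0]]}
wrist {'intrinsics': [[298.84, 0.0, 275.897], [0.0, 298.84, 211.998], [0.0, 0.0, 1.0]], 'hand_eye': [[1.0, -0.002, -0.001, 0.511], [0.002, 0.95, 0.312, -80.791], [0.0, -0.312, 0.95, -125.137], [0.0, 0.0, 0.0, 1.0]]}
```

View pics/scene0.png

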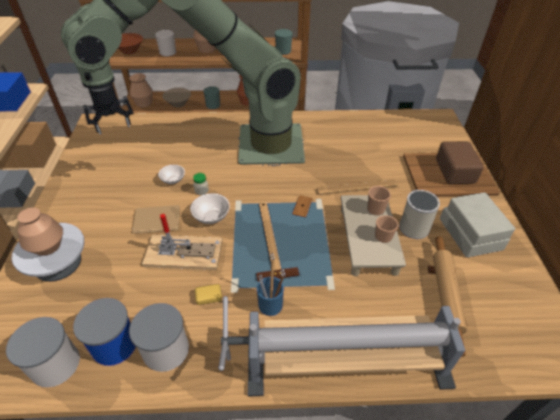

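View pics/top0.png

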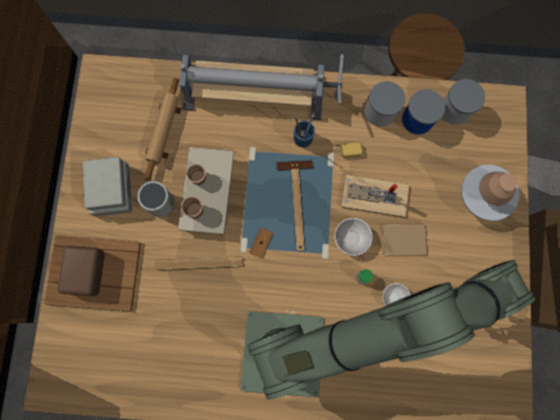

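View pics/wrist0.png

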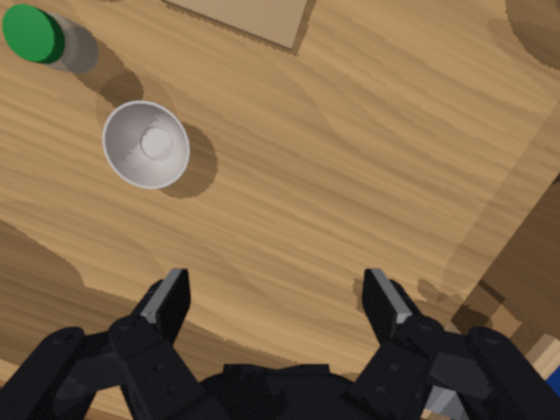

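The scene picture shows the shelf (370,235), canvas (282,243), T-square on it (head at 277,274), jig (183,250) with red handle (165,222), large bowl (210,210), ware board (158,219). The top view agrees, and the small decoy bowl is at (397,295).

```bash
cat > h.py <<'E'
from cell import telemetry, read_camera
import cv2,numpy as np
from scipy.spatial.transform import Rotation as R
def obs(): return telemetry.observe()
def cam(n,save=None,crop=None,scale=1):
    s=obs(); c=read_camera(n); c=dict(c)
    if n=="wrist":
        T=np.eye(4); T[:3,:3]=R.from_rotvec(s["tcp_rot"]).as_matrix(); T[:3,3]=s["eef_pos"]
        c["T"]=T@c["hand_eye"]
    if save: 
        im=c["img"]
        if crop: im=im[crop[1]:crop[3],crop[0]:crop[2]]
        if scale!=1: im=cv2.resize(im,None,fx=scale,fy=scale,interpolation=cv2.INTER_CUBIC)
        cv2.imwrite("pics/"+save,im)
    return c
def ray(c,uv):
    uv=np.atleast_2d(np.array(uv,float)); 
    d=np.c_[uv,np.ones(len(uv))]@np.linalg.inv(c["intrinsics"]).T@c["T"][:3,:3].T
    return c["T"][:3,3],d
def pl(c,uv,z):
    o,d=ray(c,uv); return o+d*((z-o[2])/d[:,2])[:,None]
def proj(c,P):
    P=np.atleast_2d(np.array(P,float)); q=(P-c["T"][:3,3])@c["T"][:3,:3]
    q=q@c["intrinsics"].T; return q[:,:2]/q[:,2:]
def tri(c1,u1,c2,u2):
    o1,d1=ray(c1,u1);o2,d2=ray(c2,u2);d1=d1[0]/np.linalg.norm(d1);d2=d2[0]/np.linalg.norm(d2)
    A=np.c_[d1,-d2];s=np.linalg.lstsq(A,o2-o1,rcond=None)[0]
    a=o1+s[0]*d1;b=o2+s[1]*d2;return (a+b)/2,np.linalg.norm(a-b)
def st():
    s=obs();print("t %.2f"%s["t"],np.round(s["eef_pos"],1),"z-axis",np.round(R.from_rotvec(s["tcp_rot"]).as_matrix()[:,2],3),"x-axis",np.round(R.from_rotvec(s["tcp_rot"]).as_matrix()[:,0],3),"F",np.round(s["contact_force"],1),"w %.1f"%s["grip_width"])
E
python3 - <<'E'
from h import *
c=cam("top","t1.png",(150,110,430,320),2.8); cam("scene","s1.png",(120,150,420,330),2.6)
E
```

```text
(no output)
```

View pics/t1.png

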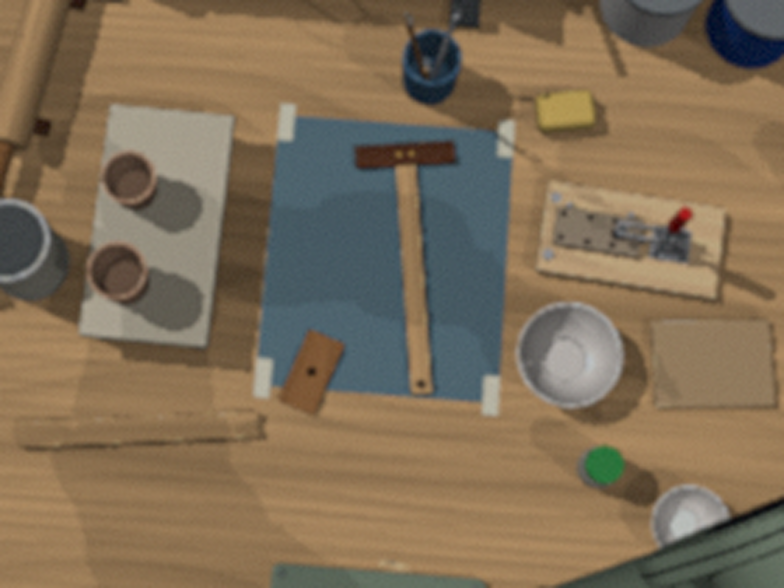

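View pics/s1.png

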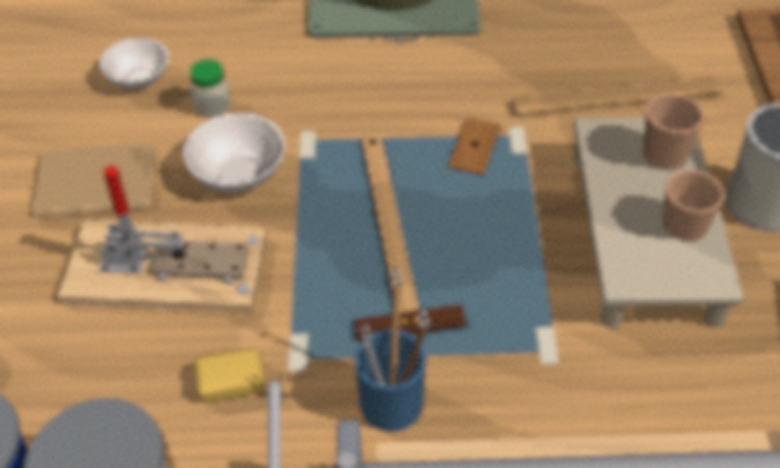

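The views show shelf corners in the t1 crop (112,105),(233,116),(207,346),(80,333); the T-square head at (405,155) and tail at (421,392); bowl (570,355); plate around (598,232); board (713,362).

```bash
python3 - <<'E'
from h import *
np.set_printoptions(suppress=True,precision=1)
c=cam("top"); s=cam("scene")
t=lambda x,y:(150+x/2.8,110+y/2.8)
def p(name,pts,z):
    r=pl(c,[t(*q) for q in pts],z); print(name,r[:,:2].tolist() and np.round(r[:,:2],1).tolist(),'mean',r[:,:2].mean(0))
    return r
sh=p("shelf",[(112,105),(233,116),(207,346),(80,333)],65)
print("sides",[np.linalg.norm(sh[i]-sh[(i+1)%4]) for i in range(4)],"ang",np.degrees(np.arctan2(*(sh[0]-sh[3])[[1,0]])),np.degrees(np.arctan2(*(sh[1]-sh[2])[[1,0]])))
cv=p("canvas",[(278,103+12),(516,122),(500,413),(256,397)],0)
print([np.linalg.norm(cv[i]-cv[(i+1)%4]) for i in range(4)])
ts=p("tsq head corners",[(355,146),(455,142),(456,163),(356,168)],9)
ts=p("tail",[(412,393),(432,391)],9); p("neck",[(397,168),(417,166)],9)
p("bowl rim",[(518,355),(622,355),(570,304),(570,407)],50)
p("bowl floor",[(568,357)],5)
b=p("board",[(652,320),(771,318),(776,405),(655,408)],12)
pt=p("plate",[(558,205),(553,247),(640,255)],30)
j=p("jigbase",[(550,182),(726,207),(718,299),(538,271)],18)
print([np.linalg.norm(j[i]-j[(i+1)%4]) for i in range(4)])
p("jar",[(604,465)],70);p("cupA",[(131,180)],140);p("cupB",[(119,272)],127);p("pot",[(431,68)],90);p("rib",[(312,371)],6);p("tin",[(10,245)],130);p("sponge",[(566,110)],30);p("smallbowl",[(690,520)],30);p("slat",[(20,415),(20,448),(262,412),(262,438)],12)
p("jigmarks",[(557,195),(547,255)],27)
E
```

```text
shelf [[684.5, 380.7], [682.0, 225.7], [385.2, 229.6], [389.2, 387.1]] mean [535.2 305.8]
sides [np.float64(154.96657787196932), np.float64(296.80776342422587), np.float64(157.56412658998914), np.float64(295.40347744053736)] ang -1.2423779753959852 -0.740737994862613
canvas [[708.3, 174.0], [723.2, -139.4], [338.3, -140.4], [334.6, 168.7]] mean [526.1  15.7]
[np.float64(313.77191640670065), np.float64(384.89966204354636), np.float64(309.15896552618165), np.float64(373.6938369109911)]
tsq head corners [[671.2, 69.3], [686.8, -60.6], [658.5, -63.7], [641.6, 65.7]] mean [664.5   2.7]
tail [[353.9, -27.5], [358.3, -52.5]] mean [356.1 -40. ]
neck [[645.7, 12.5], [650.4, -13.3]] mean [648.1  -0.4]
bowl rim [[406.0, -154.1], [416.0, -282.7], [475.2, -215.3], [346.5, -221.4]] mean [ 410.9 -218.4]
bowl floor [[415.5, -222.0]] mean [ 415.5 -222. ]
board [[470.1, -325.5], [484.5, -476.5], [373.8, -484.9], [358.2, -333.3]] mean [ 421.6 -405. ]
plate [[606.8, -196.5], [551.2, -192.9], [549.4, -303.8]] mean [ 569.1 -231.1]
jigbase [[639.9, -186.2], [624.2, -414.2], [502.6, -407.1], [521.2, -176.8]] mean [ 572.  -296.1]
[np.float64(228.57690939311237), np.float64(121.81281115493182), np.float64(231.08172512806462), np.float64(119.05558683707898)]
jar [[277.0, -263.0]] mean [ 277. -263.]
cupA [[568.5, 332.4]] mean [568.5 332.4]
cupB [[457.2, 336.6]] mean [457.2 336.6]
pot [[756.7, -20.4]] mean [756.7 -20.4]
rib [[372.3, 100.6]] mean [372.3 100.6]
tin [[479.4, 470.3]] mean [479.4 470.3]
sponge [[734.8, -200.6]] mean [ 734.8 -200.6]
smallbowl [[221.7, -377.4]] mean [ 221.7 -377.4]
slat [[287.9, 460.6], [246.9, 455.4], [315.0, 158.6], [282.6, 155.6]] mean [283.1 307.5]
jigmarks [[620.7, -195.0], [540.9, -186.2]] mean [ 580.8 -190.6]
```

```bash
python3 - <<'E'
from h import *
np.set_printoptions(suppress=True,precision=3)
st(); s=obs(); M=R.from_rotvec(s["tcp_rot"]).as_matrix(); print(M); print(np.degrees(np.arctan2(M[1,0],M[0,0])))
E
```

```text
t 0.35 [ 232.2 -526.   248.2] z-axis [-0.  0. -1.] x-axis [ 0.404 -0.915 -0.   ] F [ 0.   0.6 -0.5] w 85.6
[[ 0.404 -0.915 -0.   ]
 [-0.915 -0.404  0.   ]
 [-0.     0.    -1.   ]]
-66.17977793533672
```

>>> play_rows:
  series:
    - [[20, 38, 0], [0, 0, -3], 100]
    - [[20, 38, 0], [0, 0, -3], 100]
    - [[20, 38, 0], [0, 0, -3], 100]
    - [[20, 38, 0], [0, 0, -3], 100]
    - [[20, 38, 0], [0, 0, -3], 100]
    - [[20, 38, 0], [0, 0, -3], 100]
    - [[20, 38, 0], [0, 0, -3], 100]
    - [[20, 38, 0], [0, 0, -3], 100]

```text
t: 1.02
eef_pos: [388.0, -229.2, 248.4]
tcp_rot: [-2.215, 2.228, -0.0]
contact_force: [0.9, -0.1, 0.2]
grip_width: 85.2
```

>>> play_rows:
  series:
    - [[18, 32, 0], [7, 0, 0], 100]
    - [[18, 32, 0], [7, 0, 0], 100]
    - [[18, 32, 0], [7, 0, 0], 100]
    - [[18, 32, 0], [7, 0, 0], 100]
    - [[18, 32, -5], [7, 0, 0], 100]
    - [[18, 32, -10], [7, 0, 0], 100]
    - [[18, 32, -15], [7, 0, 0], 100]
    - [[18, 32, -15], [7, 0, 0], 100]

```text
t: 1.68
eef_pos: [532.7, 25.7, 203.5]
tcp_rot: [-1.624, 1.631, 0.87]
contact_force: [1.0, 0.5, -1.0]
grip_width: 85.6
```

>>> play_rows:
  series:
    - [[0, 0, -15], [3, 0, 0], 100]
    - [[0, 0, -20], [3, 0, 0], 100]
    - [[0, 0, -20], [0, 0, 0], 100]
    - [[0, 0, -20], [0, 0, 0], 100]
    - [[0, 0, -20], [0, 0, 0], 100]
    - [[0, 0, -15], [0, 0, 0], 100]
    - [[0, 0, 0], [0, 0, 0], 100]
    - [[0, 0, 0], [0, 0, 0], 100]

```text
t: 2.35
eef_pos: [531.4, 25.1, 93.3]
tcp_rot: [-1.557, 1.562, 0.94]
contact_force: [0.4, 0.8, 0.2]
grip_width: 85.1
```

```bash
python3 - <<'E'
from h import *
st(); c=cam("wrist"); print(np.round(c["T"],2)); cv2.imwrite("pics/w1.png",cv2.rotate(c["img"],cv2.ROTATE_90_CLOCKWISE))
E
```

```text
t 2.35 [531.4  25.1  93.3] z-axis [-0.     0.883 -0.469] x-axis [-0.004 -0.469 -0.883] F [0.4 0.8 0.2] w 85.1
[[-1.0000e-02 -9.5000e-01 -3.1000e-01  6.1239e+02]
 [-4.7000e-01 -2.7000e-01  8.4000e-01 -8.6090e+01]
 [-8.8000e-01  1.5000e-01 -4.4000e-01  1.5147e+02]
 [ 0.0000e+00  0.0000e+00  0.0000e+00  1.0000e+00]]
```

View pics/w1.png

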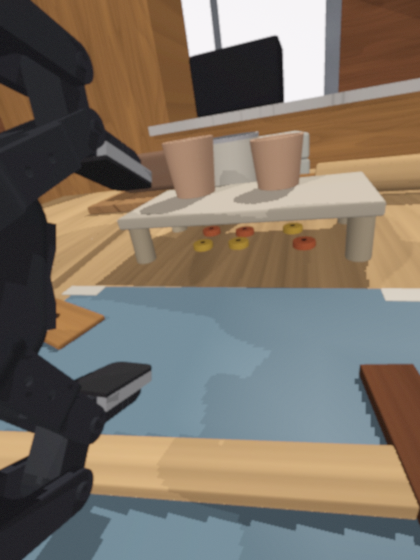

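The picture shows all six discs under the shelf: ochre at (203,245), (238,243), (292,229), red at (211,231), (245,231), (304,243).

```bash
cat >> h.py <<'E'
def discs(c,zt=9,amin=15,reg=None):
    hsv=cv2.cvtColor(c["img"],cv2.COLOR_BGR2HSV); out=[]
    for n,lo,hi in [("red",(0,165,90),(11,255,255)),("ochre",(19,150,110),(30,255,255))]:
        m=cv2.inRange(hsv,lo,hi)
        k,l,s,ce=cv2.connectedComponentsWithStats(m)
        for i in range(1,k):
            if s[i,4]<amin: continue
            p=pl(c,[ce[i]],zt)[0]
            if reg and not(reg[0]<p[0]<reg[1] and reg[2]<p[1]<reg[3]): continue
            out.append((n,ce[i].round(1).tolist(),p[:2].round(1).tolist(),int(s[i,4])))
    return out
E
python3 - <<'E'
from h import *
c=cam("wrist")
for d in discs(c,7,reg=(300,700,0,450)): print(d)
hsv=cv2.cvtColor(c["img"],cv2.COLOR_BGR2HSV)
for x,y in [(203,245),(292,229),(304,243),(211,231)]: print(hsv[419-x+2,y-3:y+4].tolist())
E
```

```text
('red', [243.6, 115.4], [612.0, 271.2], 216)
('red', [232.1, 174.8], [529.8, 323.4], 122)
('red', [231.2, 207.7], [476.6, 335.0], 115)
('ochre', [229.0, 126.9], [596.7, 326.6], 175)
('ochre', [243.6, 180.8], [529.2, 279.4], 200)
('ochre', [245.5, 216.3], [479.9, 277.5], 194)
[[19, 164, 92], [20, 173, 106], [20, 174, 132], [21, 173, 146], [21, 169, 160], [21, 171, 167], [21, 173, 167]]
[[21, 174, 116], [21, 176, 133], [21, 173, 147], [21, 173, 155], [21, 171, 160], [21, 175, 160], [21, 174, 160]]
[[7, 160, 75], [7, 170, 105], [8, 177, 124], [8, 172, 132], [8, 172, 142], [9, 174, 148], [8, 173, 149]]
[[8, 175, 109], [8, 174, 117], [8, 177, 130], [8, 176, 142], [9, 173, 149], [9, 175, 150], [8, 175, 150]]
```

>>> play_rows:
  series:
    - [[0, -5, 15], [-7, 0, 0], 100]
    - [[-9, -6, 15], [-7, 0, 0], 100]
    - [[-9, -6, 15], [-7, 0, 0], 100]
    - [[-9, -6, 10], [-7, 0, 0], 100]
    - [[-9, -6, 5], [-7, 0, 0], 100]
    - [[-9, -6, 0], [-7, 0, 0], 100]
    - [[-9, -6, 0], [-7, 0, 0], 100]
    - [[-9, -6, 0], [-7, 0, 0], 100]

```text
t: 3.12
eef_pos: [469.5, -21.6, 155.4]
tcp_rot: [-2.158, 2.166, 0.116]
contact_force: [-0.6, -0.0, -2.1]
grip_width: 85.4
```

>>> play_rows:
  series:
    - [[-3, -3, 0], [-6, 0, 0], 100]
    - [[0, 0, 0], [0, 0, 4], 100]
    - [[0, 0, 0], [0, 0, 4], 100]
    - [[0, 0, 0], [0, 0, 0], 100]
    - [[0, 0, 0], [0, 0, 0], 100]
    - [[0, 0, 0], [0, 0, 0], 100]
    - [[0, 0, 0], [0, 0, 0], 100]
    - [[0, 0, 0], [0, 0, 0], 100]

```text
t: 3.78
eef_pos: [466.3, -24.6, 152.9]
tcp_rot: [-2.357, 2.06, 0.022]
contact_force: [-0.2, -0.4, -0.2]
grip_width: 85.3
```

```bash
python3 - <<'E'
from h import *
st(); c=cam("wrist","w2.png")
E
```

```text
t 3.78 [466.3 -24.6 152.9] z-axis [-0.004  0.018 -1.   ] x-axis [ 0.134 -0.991 -0.018] F [-0.2 -0.4 -0.2] w 85.3
```

View pics/w2.png

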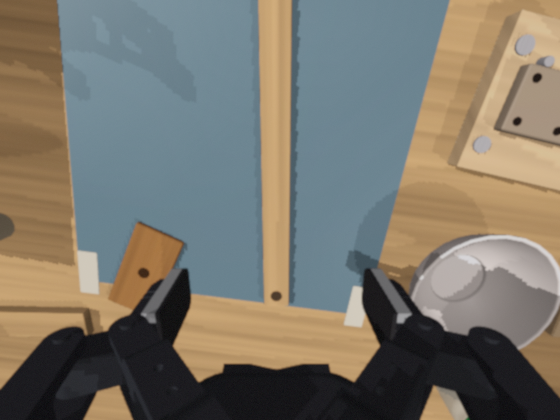

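The blade runs from its tail (276,303) up through (275,150), so it is well centred between the fingers.

```bash
python3 - <<'E'
from h import *
c=cam("wrist"); hsv=cv2.cvtColor(c["img"],cv2.COLOR_BGR2HSV)
m=cv2.inRange(hsv,(8,40,90),(30,255,255))
P=[]
for v in (40,100,160,220,270):
    row=np.where(m[v,230:330])[0]+230; print(v,row.min(),row.max(),len(row)); P.append(((row.min()+row.max()+1)/2,v))
p=pl(c,P,9); print(p.round(1)); d=p[0]-p[-1]; print(np.degrees(np.arctan2(d[1],d[0])))
print(pl(c,[(276,304.5)],9).round(1))
E
```

```text
40 259 291 33
100 260 290 31
160 261 290 30
220 262 289 28
270 263 289 27
[[601.4  -3.6   9. ]
 [557.   -9.5   9. ]
 [507.1 -16.6   9. ]
 [450.5 -24.2   9. ]
 [397.3 -31.8   9. ]]
7.863860278453644
[[356.6 -36.7   9. ]]
```

>>> play_rows:
  series:
    - [[0, 2, -25], [-1, 0, 0], 60]
    - [[0, 0, -25], [0, 0, 0], 60]
    - [[0, 0, -25], [0, 0, 0], 60]
    - [[0, 0, -25], [0, 0, 0], 60]
    - [[0, 0, -15], [0, 0, 0], 60]
    - [[0, 0, -5], [0, 0, 0], 60]
    - [[0, 0, 0], [0, 0, 0], 60]
    - [[0, 0, 0], [0, 0, 0], 60]

```text
t: 4.55
eef_pos: [466.5, -22.4, 33.4]
tcp_rot: [2.365, -2.064, -0.004]
contact_force: [1.1, -0.8, -0.7]
grip_width: 50.9
```

>>> play_rows:
  series:
    - [[0, 0, -8], [0, 0, 0], 60]
    - [[0, 0, -7], [0, 0, 0], 60]
    - [[0, 0, 0], [0, 0, 0], 60]
    - [[0, 0, 0], [0, 0, 0], 0]
    - [[0, 0, 0], [0, 0, 0], 0]
    - [[0, 0, 0], [0, 0, 0], 0]
    - [[0, 0, 0], [0, 0, 0], 0]
    - [[0, 0, 0], [0, 0, 0], 0]

```text
t: 5.22
eef_pos: [466.4, -22.3, 18.3]
tcp_rot: [2.366, -2.063, -0.004]
contact_force: [-2.0, -0.3, 6.7]
grip_width: 23.8
```

>>> play_rows:
  series:
    - [[0, 0, 0], [0, 0, 0], 0]
    - [[0, 0, 5], [0, 0, 0], 0]
    - [[0, 0, 10], [0, 0, 0], 0]
    - [[0, 0, 15], [0, 0, 0], 0]
    - [[0, 0, 15], [0, 0, 0], 0]
    - [[0, 0, 15], [0, 0, 0], 0]
    - [[0, 0, 0], [0, 0, 0], 0]
    - [[0, 0, 0], [0, 0, 0], 0]

```text
t: 5.88
eef_pos: [466.7, -22.1, 78.8]
tcp_rot: [2.367, -2.064, -0.002]
contact_force: [-0.5, -0.3, -1.4]
grip_width: 24.1
```

```bash
python3 - <<'E'
from h import *
st(); print(obs()["wrist_torque"]); c=cam("wrist","w3.png"); cam("scene","s3.png",(200,130,400,330),3)
E
```

```text
t 5.88 [466.7 -22.1  78.8] z-axis [-0.002  0.    -1.   ] x-axis [ 0.136 -0.991 -0.   ] F [-0.5 -0.3 -1.4] w 24.1
[-0.03928377  0.05363355 -0.03366452]
```

View pics/w3.png

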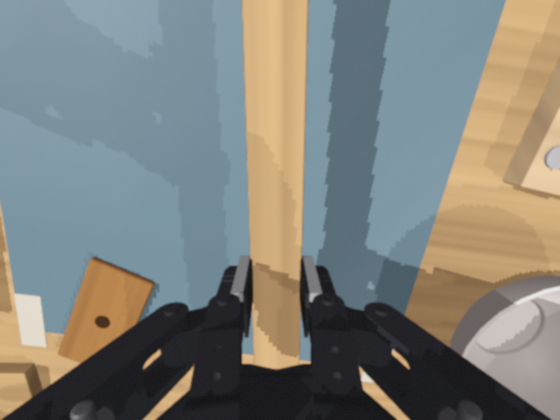

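View pics/s3.png

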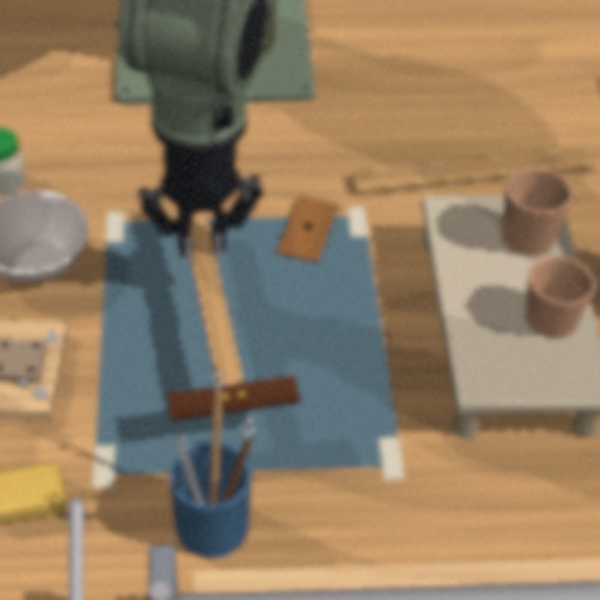

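>>> play_rows:
  series:
    - [[0, -3, 0], [0, 0, 7], 0]
    - [[0, -3, 0], [0, 0, 7], 0]
    - [[0, -3, 0], [0, 0, 7], 0]
    - [[0, -3, 0], [0, 0, 7], 0]
    - [[0, -3, 0], [0, 0, 7], 0]
    - [[0, -3, 0], [0, 0, 7], 0]
    - [[0, -3, 0], [0, 0, 7], 0]
    - [[0, -3, 0], [0, 0, 7], 0]

```text
t: 6.65
eef_pos: [466.0, -46.4, 77.2]
tcp_rot: [3.059, -0.702, -0.004]
contact_force: [0.1, 0.6, -0.2]
grip_width: 23.7
```

>>> play_rows:
  series:
    - [[15, -3, 0], [0, 0, 7], 0]
    - [[20, -3, 0], [0, 0, 7], 0]
    - [[20, -3, 0], [0, 0, 7], 0]
    - [[20, -3, 0], [0, 0, 5], 0]
    - [[20, 0, 0], [0, 0, 0], 0]
    - [[0, 0, 0], [0, 0, 0], 0]
    - [[0, 0, 0], [0, 0, 0], 0]
    - [[0, 0, 0], [0, 0, 0], 0]

```text
t: 7.32
eef_pos: [560.5, -58.2, 77.2]
tcp_rot: [3.138, -0.005, -0.003]
contact_force: [-0.6, 0.8, -1.4]
grip_width: 24.3
```

```bash
python3 - <<'E'
from h import *
st(); c=cam("top","t4.png",(150,110,430,320),2.8); cam("scene","s4.png",(200,130,400,330),3);cam("wrist","w4.png")
E
```

```text
t 7.32 [560.5 -58.2  77.2] z-axis [-0.002 -0.003 -1.   ] x-axis [ 1.    -0.004 -0.002] F [-0.6  0.8 -1.4] w 24.3
```

View pics/t4.png

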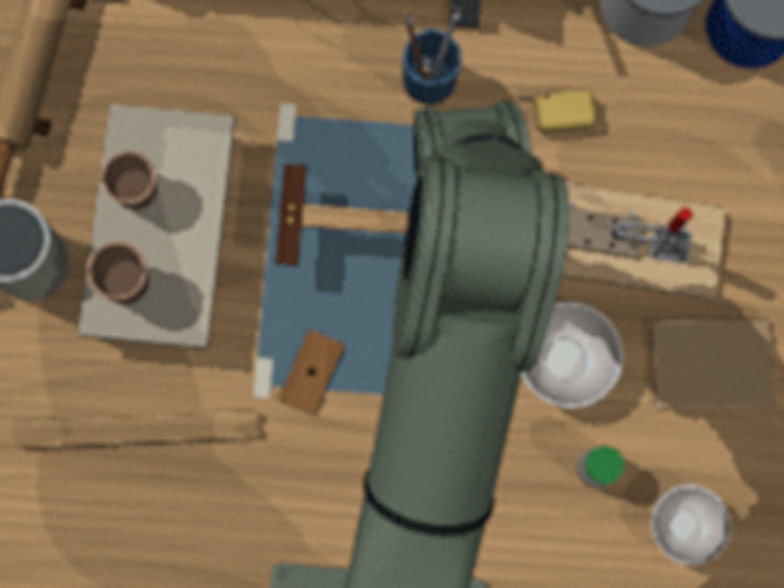

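View pics/s4.png

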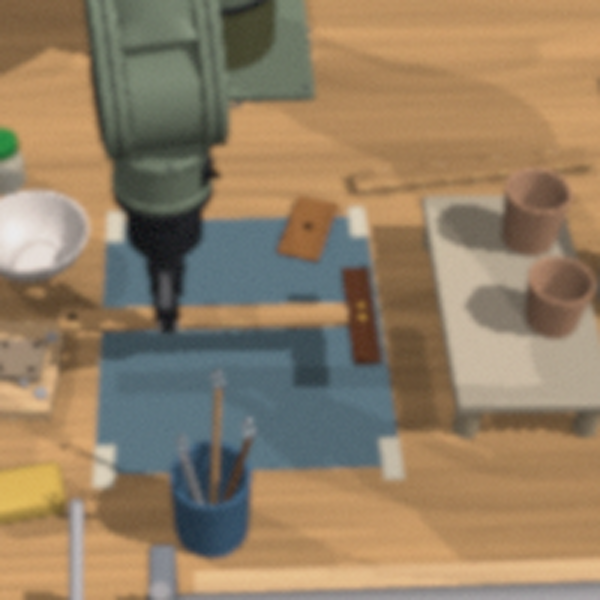

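View pics/w4.png

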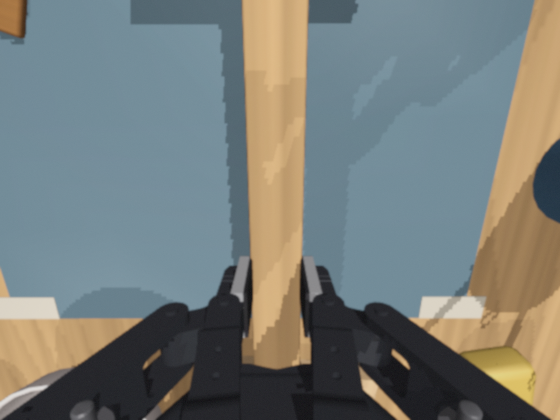

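```bash
python3 - <<'E'
from h import *
c=cam("top");s=cam("scene")
t=lambda p:[(150+p[0]/2.8,110+p[1]/2.8)]
q=lambda p:[(200+p[0]/3,130+p[1]/3)]
for a,b in [((284,164),(380,362)),((306,166),(354,364)),((276,263),(369,267)),((298,265),(343,268)),((291,213),(361,313))]:
    P,e=tri(c,t(a),s,q(b)); print(P.round(1),round(e,1), pl(c,t(a),66)[0].round(1))
E
```

```text
[625.5 157.2  59.9] 2.6 [623.6 155.5  66. ]
[625.7 130.   57.9] 4.0 [623.2 127.6  66. ]
[496.4 157.6  63.6] 6.6 [495.6 154.2  66. ]
[496.1 129.8  62.6] 5.8 [495.1 126.7  66. ]
[561.8 143.4  63.1] 4.1 [560.9 141.1  66. ]
```

>>> play_rows:
  series:
    - [[2, 0, -13], [0, 0, 0], 0]
    - [[0, 0, -13], [0, 0, 0], 0]
    - [[0, 0, -10], [0, 0, 0], 0]
    - [[0, 15, 0], [0, 0, 0], 0]
    - [[0, 25, 0], [0, 0, 0], 0]
    - [[0, 25, 0], [0, 0, 0], 0]
    - [[0, 25, 0], [0, 0, 0], 0]
    - [[0, 10, 0], [0, 0, 0], 0]

```text
t: 8.23
eef_pos: [563.0, 45.7, 41.2]
tcp_rot: [3.14, -0.0, -0.001]
contact_force: [-0.1, 3.3, -1.5]
grip_width: 24.5
```

```bash
python3 - <<'E'
from h import *
st(); c=cam("top"); cam("scene","s5.png",(200,130,420,330),3);cam("wrist","w5.png")
E
```

```text
t 8.23 [563.   45.7  41.2] z-axis [-0.001 -0.002 -1.   ] x-axis [ 1.    -0.    -0.001] F [-0.1  3.3 -1.5] w 24.5
```

View pics/s5.png

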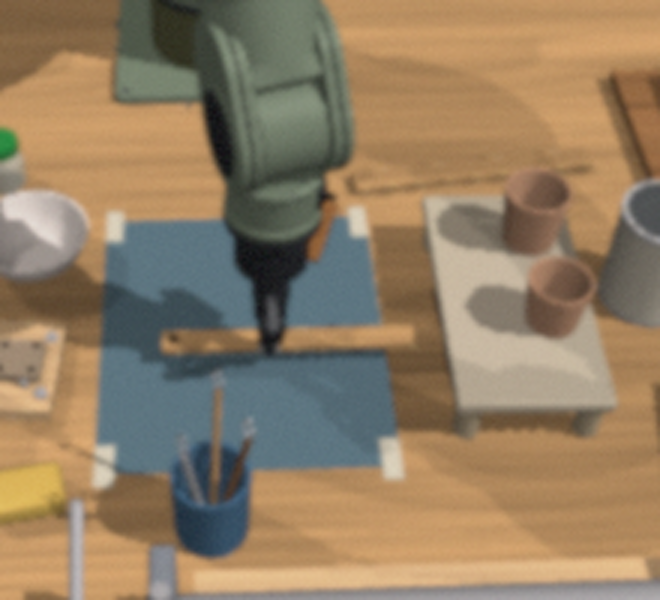

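View pics/w5.png

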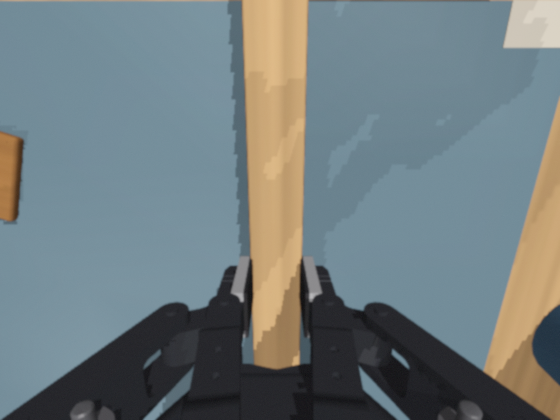

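>>> play_rows:
  series:
    - [[0, 15, 0], [0, 0, 0], 0]
    - [[0, 15, 0], [0, 0, 0], 0]
    - [[0, 15, 0], [0, 0, 0], 0]
    - [[0, 15, 0], [0, 0, 0], 0]
    - [[0, 0, 0], [0, 0, 0], 0]
    - [[0, 0, 0], [0, 0, 0], 0]
    - [[0, 0, 0], [0, 0, 0], 0]
    - [[0, 0, 0], [0, 0, 0], 0]

```text
t: 9.05
eef_pos: [563.4, 100.2, 41.7]
tcp_rot: [3.137, -0.008, -0.001]
contact_force: [-0.2, -0.1, -0.4]
grip_width: 24.4
```

>>> play_rows:
  series:
    - [[0, 15, 0], [0, 0, 0], 0]
    - [[0, 15, 0], [0, 0, 0], 0]
    - [[0, 15, 0], [0, 0, 0], 0]
    - [[0, 12, 0], [0, 0, 0], 0]
    - [[0, 5, 0], [0, 0, 0], 0]
    - [[0, 0, 0], [0, 0, 0], 0]
    - [[0, 0, 0], [0, 0, 0], 0]
    - [[0, 0, 0], [0, 0, 0], 0]

```text
t: 9.72
eef_pos: [563.5, 162.5, 41.8]
tcp_rot: [3.137, -0.007, -0.001]
contact_force: [-0.6, 0.4, -0.4]
grip_width: 23.8
```

```bash
python3 - <<'E'
from h import *
st(); print(obs()["wrist_torque"]);c=cam("top","t6.png",(150,110,350,320),2.8);cam("wrist","w6.png")
E
```

```text
t 9.72 [563.5 162.5  41.8] z-axis [-0.001 -0.004 -1.   ] x-axis [ 1.    -0.004 -0.001] F [-0.6  0.4 -0.4] w 23.8
[-4.99060826e-02  2.03312552e-02 -8.22154094e-05]
```

View pics/t6.png

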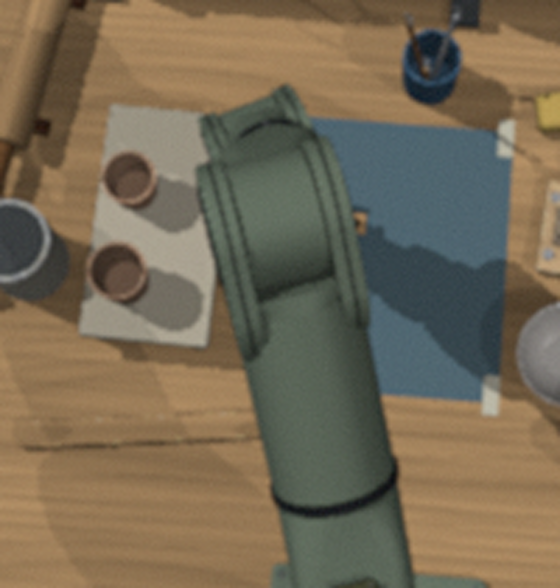

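View pics/w6.png

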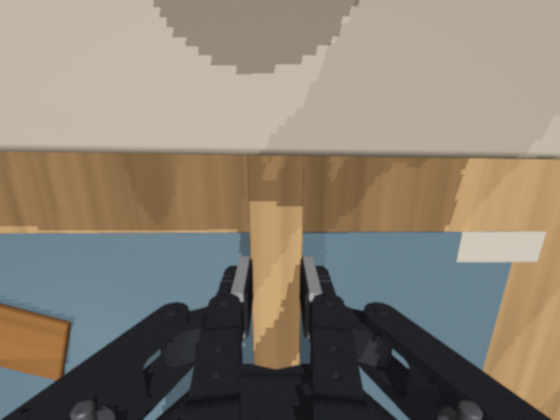

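>>> play_rows:
  series:
    - [[0, 10, 0], [0, 0, 0], 0]
    - [[0, 0, 0], [0, 0, 0], 0]
    - [[0, 0, -6], [0, 0, 0], 0]
    - [[0, 0, -6], [0, 0, 0], 0]
    - [[0, 0, -4], [0, 0, 0], 0]
    - [[0, 0, -3], [0, 0, 0], 0]
    - [[0, 0, -2], [0, 0, 0], 0]
    - [[0, 0, 0], [0, 0, 0], 0]

```text
t: 10.48
eef_pos: [563.1, 173.6, 20.3]
tcp_rot: [3.138, -0.005, -0.002]
contact_force: [-0.7, -0.3, -0.8]
grip_width: 23.8
```

>>> play_rows:
  series:
    - [[0, 0, -1], [0, 0, 0], 0]
    - [[0, -5, 0], [0, 0, 0], 0]
    - [[0, -8, 0], [0, 0, 0], 0]
    - [[0, -8, 0], [0, 0, 0], 0]
    - [[0, -8, 0], [0, 0, 0], 0]
    - [[0, -8, 0], [0, 0, 0], 0]
    - [[0, -8, 0], [0, 0, 0], 0]
    - [[0, -8, 0], [0, 0, 0], 0]

```text
t: 11.15
eef_pos: [563.3, 119.7, 19.9]
tcp_rot: [3.138, -0.006, -0.001]
contact_force: [-0.0, -0.9, -0.9]
grip_width: 23.8
```

>>> play_rows:
  series:
    - [[0, -8, 0], [0, 0, 0], 0]
    - [[0, -8, 0], [0, 0, 0], 0]
    - [[0, -8, 0], [0, 0, 0], 0]
    - [[0, -8, 0], [0, 0, 0], 0]
    - [[0, -8, 0], [0, 0, 0], 0]
    - [[0, -8, 0], [0, 0, 0], 0]
    - [[0, -8, 0], [0, 0, 0], 0]
    - [[0, -8, 0], [0, 0, 0], 0]

```text
t: 11.82
eef_pos: [563.3, 55.9, 19.8]
tcp_rot: [3.138, -0.005, -0.001]
contact_force: [0.9, 0.4, -1.9]
grip_width: 24.0
```

```bash
python3 - <<'E'
from h import *
st(); print(obs()["wrist_torque"]);cam("wrist","w7.png")
E
```

```text
t 11.82 [563.3  55.9  19.8] z-axis [-0.    -0.004 -1.   ] x-axis [ 1.    -0.003 -0.   ] F [ 0.9  0.4 -1.9] w 24.0
[0.03639044 0.02411803 0.00286437]
```

View pics/w7.png

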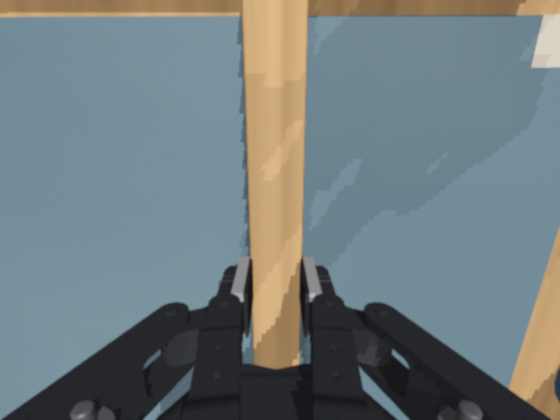

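>>> play_rows:
  series:
    - [[0, -8, 0], [0, 0, 0], 0]
    - [[0, -8, 0], [0, 0, 0], 0]
    - [[0, -8, 0], [0, 0, 0], 0]
    - [[0, -8, 0], [0, 0, 0], 0]
    - [[0, -8, 0], [0, 0, 0], 0]
    - [[0, -8, 0], [0, 0, 0], 0]
    - [[0, -8, 0], [0, 0, 0], 0]
    - [[0, -8, 0], [0, 0, 0], 0]

```text
t: 12.53
eef_pos: [563.3, -8.2, 19.9]
tcp_rot: [3.138, -0.005, -0.001]
contact_force: [0.3, -0.3, -1.4]
grip_width: 23.7
```

```bash
python3 - <<'E'
from h import *
st(); cam("wrist","w8.png");cam("scene","s8.png",(200,130,420,330),3);cam("top","t8.png",(150,110,350,320),2.8)
E
```

```text
t 12.53 [563.3  -8.2  19.9] z-axis [-0.    -0.004 -1.   ] x-axis [ 1.    -0.003 -0.   ] F [ 0.3 -0.3 -1.4] w 23.7
```

View pics/s8.png

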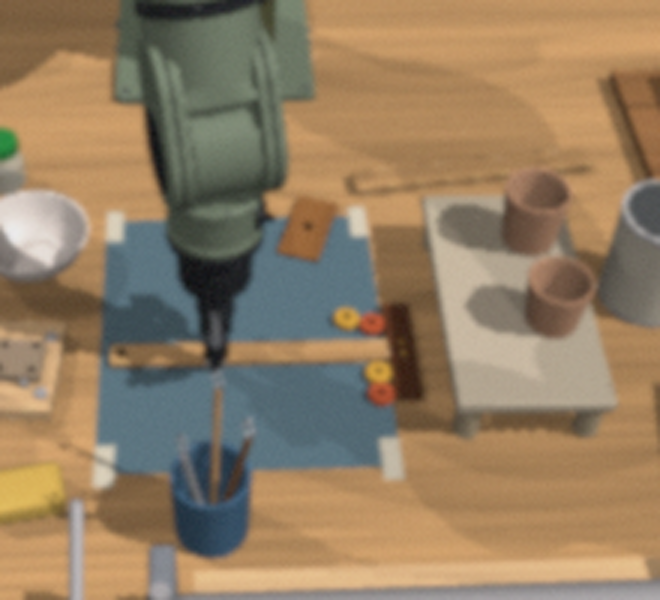

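View pics/w8.png

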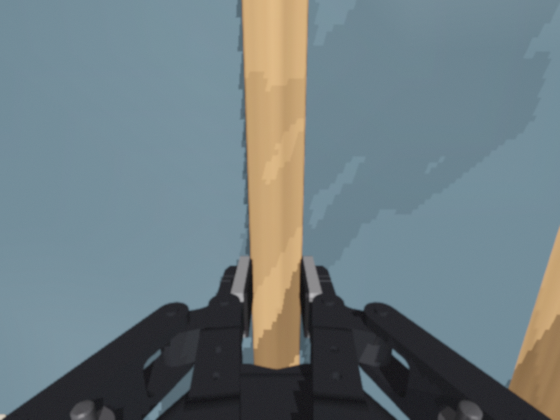

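>>> play_rows:
  series:
    - [[0, -8, 0], [0, 0, 0], 0]
    - [[0, -8, 0], [0, 0, 0], 0]
    - [[0, -8, 0], [0, 0, 0], 0]
    - [[0, -6, 0], [0, 0, 0], 0]
    - [[0, -3, 0], [0, 0, 0], 0]
    - [[0, 0, 0], [0, 0, 0], 0]
    - [[0, 0, 0], [0, 0, 0], 0]
    - [[0, 4, 0], [0, 0, 0], 0]

```text
t: 13.35
eef_pos: [563.3, -36.6, 19.8]
tcp_rot: [3.138, -0.006, -0.001]
contact_force: [0.3, -0.7, -0.2]
grip_width: 23.8
```

>>> play_rows:
  series:
    - [[0, 3, 4], [0, 0, 0], 0]
    - [[0, 0, 8], [0, 0, 0], 0]
    - [[0, 0, 10], [0, 0, 0], 0]
    - [[0, 0, 2], [0, 0, 0], 0]
    - [[0, 0, 0], [0, 0, 0], 0]
    - [[0, 0, 0], [0, 0, 0], 0]
    - [[0, 0, 0], [0, 0, 0], 0]
    - [[0, 0, 0], [0, 0, 0], 0]

```text
t: 14.02
eef_pos: [563.2, -33.3, 43.6]
tcp_rot: [3.138, -0.005, -0.002]
contact_force: [0.3, -0.1, -1.2]
grip_width: 23.8
```

```bash
python3 - <<'E'
from h import *
st(); s=cam("scene","s9.png",(200,130,420,330),3); t=cam("top","t9.png",(150,110,350,320),2.8)
for d in discs(s,7,6,reg=(420,660,60,230)): print(d)
print()
for d in discs(t,9,6,reg=(420,660,60,230)): print(d)
E
```

```text
t 14.02 [563.2 -33.3  43.6] z-axis [-0.001 -0.004 -1.   ] x-axis [ 1.    -0.003 -0.001] F [ 0.3 -0.1 -1.2] w 23.8
('red', [312.6, 236.4], [521.4, 128.2], 8)
('red', [316.4, 260.8], [622.8, 131.0], 32)
('ochre', [306.3, 234.7], [513.2, 107.8], 32)
('ochre', [315.7, 253.8], [595.1, 131.2], 33)

('red', [259.3, 174.0], [621.5, 129.2], 19)
('red', [256.9, 199.7], [525.2, 129.7], 22)
('ochre', [258.8, 180.8], [596.0, 128.7], 25)
('ochre', [262.7, 204.3], [509.9, 107.4], 29)
```

View pics/s9.png

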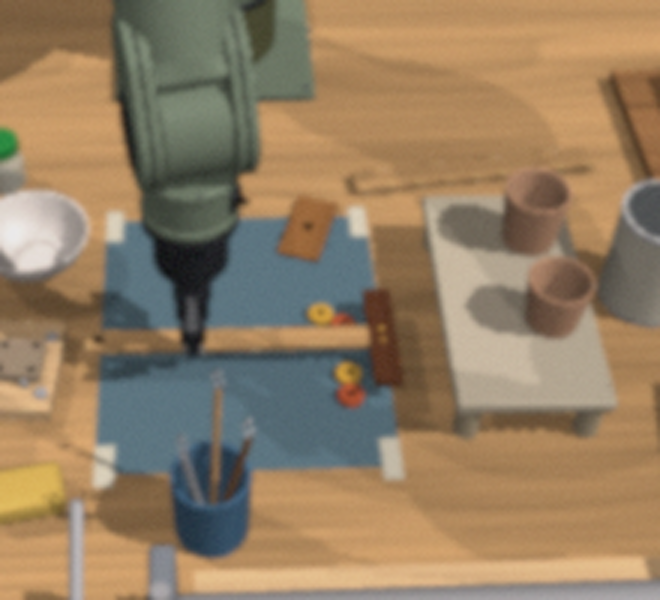

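View pics/t9.png

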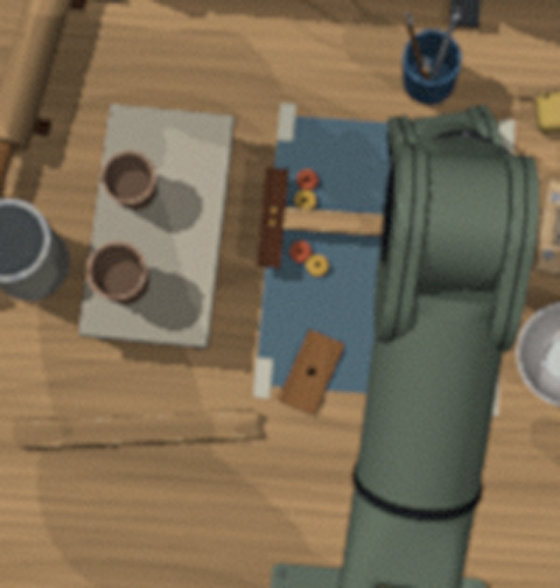

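>>> play_rows:
  series:
    - [[-14, -2, 5], [0, 0, -4], 0]
    - [[-14, -2, 5], [0, 0, -7], 0]
    - [[-14, -2, 0], [0, 0, -7], 0]
    - [[-14, -2, 0], [0, 0, -7], 0]
    - [[-14, -2, 0], [0, 0, -7], 0]
    - [[-14, -2, 0], [0, 0, -7], 0]
    - [[-10, 0, 0], [0, 0, -7], 0]
    - [[0, 0, 0], [0, 0, -7], 0]

```text
t: 14.78
eef_pos: [467.6, -45.5, 53.8]
tcp_rot: [2.801, -1.414, -0.006]
contact_force: [-0.4, 0.1, -1.9]
grip_width: 23.6
```

>>> play_rows:
  series:
    - [[0, 0, 0], [0, 0, -7], 0]
    - [[0, 0, 0], [0, 0, -7], 0]
    - [[0, 0, 0], [0, 0, -7], 0]
    - [[0, 0, 0], [0, 0, -7], 0]
    - [[0, 0, 0], [0, 0, -7], 0]
    - [[0, 0, 0], [0, 0, -2], 0]
    - [[0, 0, 0], [0, 0, 0], 0]
    - [[0, 0, 0], [0, 0, 0], 0]

```text
t: 15.45
eef_pos: [469.3, -45.2, 53.8]
tcp_rot: [2.22, -2.219, -0.005]
contact_force: [-0.1, 0.6, -0.9]
grip_width: 24.0
```

```bash
python3 - <<'E'
from h import *
st()
E
```

```text
t 15.45 [469.3 -45.2  53.8] z-axis [-0.004  0.    -1.   ] x-axis [ 0.001 -1.    -0.   ] F [-0.1  0.6 -0.9] w 24.0
```

>>> play_rows:
  series:
    - [[0, 0, -10], [0, 0, 0], 0]
    - [[0, 0, -10], [0, 0, 0], 0]
    - [[0, 0, -8], [0, 0, 0], 0]
    - [[0, 0, -4], [0, 0, 0], 0]
    - [[0, 0, -2], [0, 0, 0], 0]
    - [[0, 0, -1], [0, 0, 0], 0]
    - [[0, 0, 0], [0, 0, 0], 0]
    - [[0, 0, 0], [0, 0, 0], 50]

```text
t: 16.12
eef_pos: [469.4, -45.3, 19.0]
tcp_rot: [2.217, -2.223, -0.004]
contact_force: [-0.2, 0.2, 0.4]
grip_width: 34.8
```

>>> play_rows:
  series:
    - [[0, 0, 0], [0, 0, 0], 50]
    - [[0, 0, 0], [0, 0, 0], 50]
    - [[0, 0, 5], [0, 0, 0], 50]
    - [[0, 5, 20], [0, 0, 0], 50]
    - [[0, 15, 30], [0, 0, 0], 50]
    - [[0, 15, 30], [0, 0, 0], 50]
    - [[0, 15, 20], [0, 0, 0], 50]
    - [[0, 0, 0], [0, 0, 0], 50]

```text
t: 16.78
eef_pos: [470.3, 7.7, 127.4]
tcp_rot: [-2.22, 2.22, 0.002]
contact_force: [0.0, 1.1, 0.5]
grip_width: 42.9
```

```bash
python3 - <<'E'
from h import *
st();s=cam("scene","s10.png",(200,130,420,330),3); t=cam("wrist","w10.png")
for d in discs(s,7,6,reg=(420,660,60,230)): print(d)
print()
for d in discs(t,9,30,reg=(420,680,60,230)): print(d)
E
```

```text
t 16.78 [470.3   7.7 127.4] z-axis [ 0.001  0.002 -1.   ] x-axis [-0.    -1.    -0.002] F [0.  1.1 0.5] w 42.9
('red', [313.3, 238.0], [528.5, 129.9], 26)
('red', [316.5, 260.9], [623.4, 131.0], 32)
('ochre', [306.3, 234.4], [512.2, 107.9], 30)
('ochre', [315.8, 254.0], [595.8, 131.6], 30)

('red', [114.5, 16.4], [616.2, 119.2], 160)
('red', [131.1, 148.9], [524.7, 121.7], 220)
('ochre', [116.6, 54.0], [592.6, 121.7], 343)
('ochre', [152.2, 164.7], [512.1, 106.5], 839)
```

View pics/w10.png

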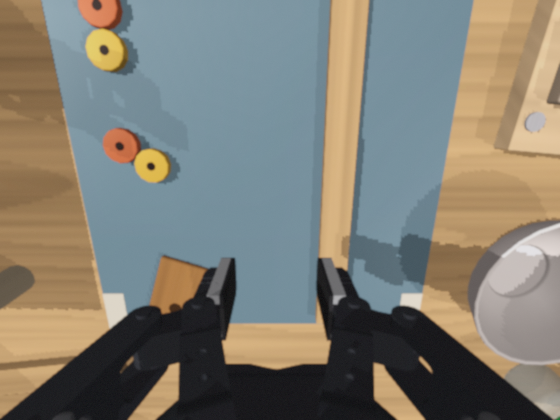

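View pics/s10.png

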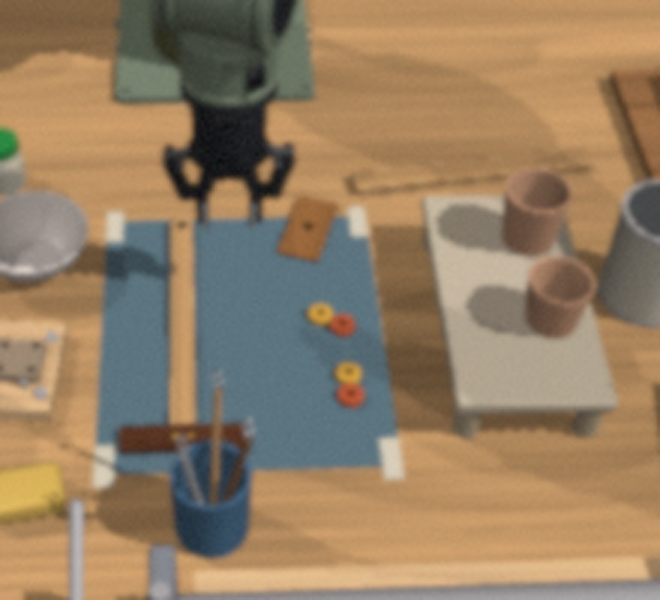

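```bash
python3 - <<'E'
from h import *
t=cam("wrist")
print(pl(t,[(97,5),(104,49),(119,146),(151,166)],9).round(1))
E
```

```text
[[622.2 128.2   9. ]
 [595.1 128.3   9. ]
 [526.7 129.1   9. ]
 [510.8 106.    9. ]]
```

>>> play_rows:
  series:
    - [[25, 24, -10], [0, 0, 0], 50]
    - [[25, 24, -10], [0, 0, 0], 50]
    - [[25, 24, -10], [0, 0, 0], 50]
    - [[25, 24, -10], [0, 0, 0], 50]
    - [[25, 24, -10], [0, 0, 0], 50]
    - [[0, 0, -20], [0, 0, 0], 50]
    - [[0, 0, -15], [0, 0, 0], 50]
    - [[0, 0, 0], [0, 0, 0], 50]

```text
t: 17.6
eef_pos: [592.7, 123.6, 35.1]
tcp_rot: [2.212, -2.221, -0.009]
contact_force: [-1.0, -0.5, -0.4]
grip_width: 42.6
```

```bash
python3 - <<'E'
from h import *
st();s=cam("wrist","w11.png")
E
```

```text
t 17.60 [592.7 123.6  35.1] z-axis [-0.009 -0.001 -1.   ] x-axis [-0.004 -1.     0.001] F [-1.  -0.5 -0.4] w 42.6
```

View pics/w11.png

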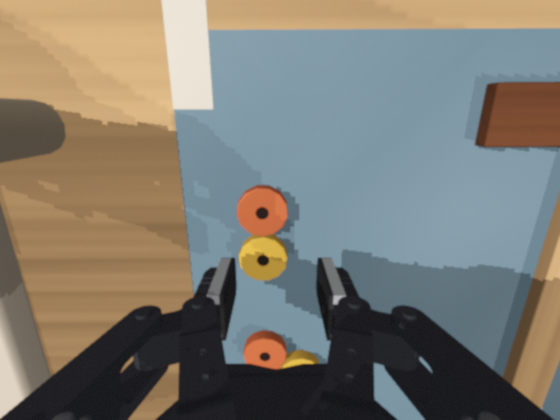

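>>> play_rows:
  series:
    - [[2.5, 4.7, 0], [0, 0, 0], 50]
    - [[0, 0, -8], [0, 0, 0], 50]
    - [[0, 0, -6], [0, 0, 0], 50]
    - [[0, 0, -3], [0, 0, 0], 50]
    - [[0, 0, 0], [0, 0, 0], 0]
    - [[0, 0, 0], [0, 0, 0], 0]
    - [[0, 0, 0], [0, 0, 0], 0]
    - [[0, 0, 0], [0, 0, 0], 0]

```text
t: 18.32
eef_pos: [596.9, 129.4, 22.1]
tcp_rot: [2.216, -2.224, -0.004]
contact_force: [-0.2, 0.1, 0.4]
grip_width: 23.5
```

>>> play_rows:
  series:
    - [[0, 0, 0], [0, 0, 0], 0]
    - [[0, 0, 5], [0, 0, 0], 0]
    - [[0, 0, 15], [0, 0, 0], 0]
    - [[0, 0, 25], [0, 0, 0], 0]
    - [[0, 0, 25], [0, 0, 0], 0]
    - [[0, 0, 25], [0, 0, 0], 0]
    - [[0, 0, 0], [0, 0, 0], 0]
    - [[0, 0, 0], [0, 0, 0], 0]

```text
t: 18.98
eef_pos: [597.3, 129.6, 118.2]
tcp_rot: [2.218, -2.225, -0.003]
contact_force: [0.8, 0.4, -1.0]
grip_width: 23.6
```

```bash
python3 - <<'E'
from h import *
st();s=cam("wrist","w12.png")
E
```

```text
t 18.98 [597.3 129.6 118.2] z-axis [-0.002  0.001 -1.   ] x-axis [-0.003 -1.    -0.001] F [ 0.8  0.4 -1. ] w 23.6
```

View pics/w12.png

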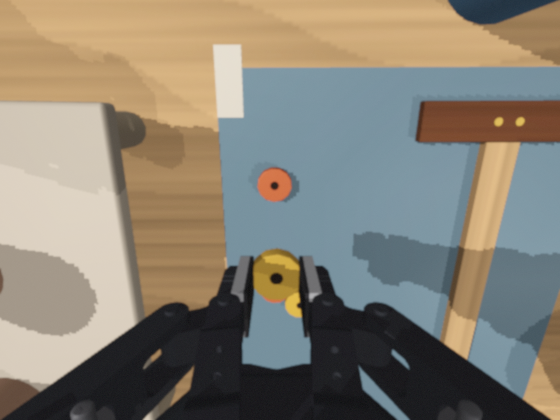

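>>> play_rows:
  series:
    - [[-18.5, -35, 0], [0, 0, 0], 0]
    - [[-18.5, -35, 0], [0, 0, 0], 0]
    - [[-18.5, -35, 0], [0, 0, 0], 0]
    - [[-18.5, -35, 0], [0, 0, 0], 0]
    - [[-18.5, -35, 0], [0, 0, 0], 0]
    - [[-18.5, -35, 0], [0, 0, 0], 0]
    - [[-18.5, -35, 0], [0, 0, 0], 0]
    - [[-18.5, -35, 0], [0, 0, 0], 0]

```text
t: 19.7
eef_pos: [447.3, -151.8, 116.2]
tcp_rot: [2.216, -2.223, -0.006]
contact_force: [1.6, -0.8, -1.5]
grip_width: 23.4
```

>>> play_rows:
  series:
    - [[-18.5, -35, 0], [0, 0, 0], 0]
    - [[-18.5, -28, 0], [0, 0, 0], 0]
    - [[0, 0, -20], [0, 0, 0], 0]
    - [[0, 0, -20], [0, 0, 0], 0]
    - [[0, 0, -20], [0, 0, 0], 0]
    - [[0, 0, -12], [0, 0, 0], 0]
    - [[0, 0, 0], [0, 0, 0], 0]
    - [[0, 0, 0], [0, 0, 0], 0]

```text
t: 20.37
eef_pos: [411.3, -213.4, 44.4]
tcp_rot: [2.216, -2.223, -0.007]
contact_force: [-0.7, 0.2, 0.9]
grip_width: 23.9
```

```bash
python3 - <<'E'
from h import *
st();s=cam("wrist","w13.png")
E
```

```text
t 20.37 [ 411.3 -213.4   44.4] z-axis [-0.005  0.001 -1.   ] x-axis [-0.003 -1.    -0.001] F [-0.7  0.2  0.9] w 23.9
```

View pics/w13.png

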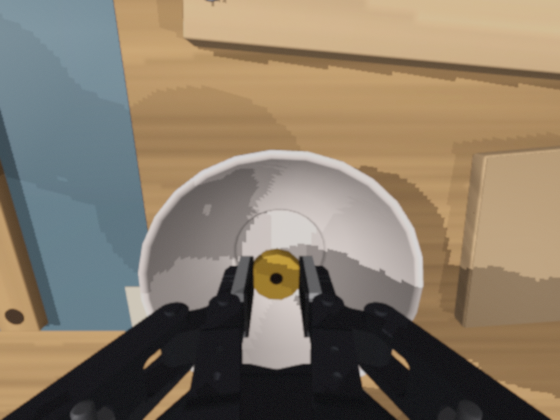

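>>> play_rows:
  series:
    - [[0, 0, 0], [0, 0, 0], 50]
    - [[0, 0, 0], [0, 0, 0], 50]
    - [[0, 0, 0], [0, 0, 0], 50]
    - [[0, 0, 15], [0, 0, 0], 50]
    - [[0, 0, 30], [0, 0, 0], 50]
    - [[0, 0, 30], [0, 0, 0], 50]
    - [[21, 34, 0], [0, 0, 0], 50]
    - [[21, 34, 0], [0, 0, 0], 50]

```text
t: 21.08
eef_pos: [454.5, -146.0, 121.8]
tcp_rot: [2.213, -2.229, 0.0]
contact_force: [1.7, 0.3, -0.4]
grip_width: 42.5
```

```bash
python3 - <<'E'
from h import *
st();s=cam("wrist","w14.png")
E
```

```text
t 21.08 [ 454.5 -146.   121.8] z-axis [-0.    -0.001 -1.   ] x-axis [-0.007 -1.     0.001] F [ 1.7  0.3 -0.4] w 42.5
```

View pics/w14.png

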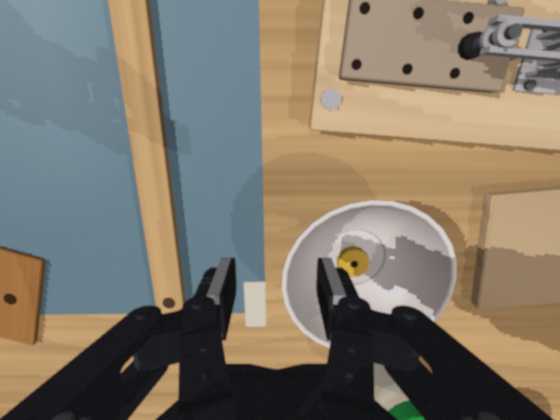

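>>> play_rows:
  series:
    - [[21, 34.5, 0], [0, 0, 0], 50]
    - [[21, 34.5, 0], [0, 0, 0], 50]
    - [[21, 34.5, 0], [0, 0, 0], 50]
    - [[21, 34.5, 0], [0, 0, 0], 50]
    - [[21, 34.5, 0], [0, 0, 0], 50]
    - [[21, 34.5, -10], [0, 0, 0], 50]
    - [[21, 34.5, -20], [0, 0, 0], 50]
    - [[21, 34.5, -20], [0, 0, 0], 50]

```text
t: 21.8
eef_pos: [619.4, 127.5, 72.8]
tcp_rot: [2.218, -2.223, -0.004]
contact_force: [0.7, -0.5, 0.4]
grip_width: 42.5
```

>>> play_rows:
  series:
    - [[0, 0, -20], [0, 0, 0], 50]
    - [[0, 0, -15], [0, 0, 0], 50]
    - [[0, 0, 0], [0, 0, 0], 50]
    - [[0, 0, 0], [0, 0, 0], 50]
    - [[0, 0, 0], [0, 0, 0], 50]
    - [[0, 0, 0], [0, 0, 0], 50]
    - [[0, 0, 0], [0, 0, 0], 50]
    - [[0, 0, 0], [0, 0, 0], 50]

```text
t: 22.47
eef_pos: [618.9, 125.2, 38.6]
tcp_rot: [2.217, -2.224, -0.004]
contact_force: [0.1, -0.2, -0.4]
grip_width: 42.6
```

```bash
cat >> h.py <<'E'
def dref(c,zt=9):
    """full disc blobs in wrist view -> list (col, centre xy)"""
    hsv=cv2.cvtColor(c["img"],cv2.COLOR_BGR2HSV); out=[]
    for n,lo,hi in [("red",(0,150,70),(13,255,255)),("ochre",(19,140,90),(30,255,255))]:
        m=cv2.morphologyEx(cv2.inRange(hsv,lo,hi),cv2.MORPH_CLOSE,np.ones((9,9),np.uint8))
        for q in cv2.findContours(m,cv2.RETR_EXTERNAL,cv2.CHAIN_APPROX_NONE)[0]:
            a=cv2.contourArea(q)
            if a<250 or len(q)<6: continue
            (u,v),r=cv2.minEnclosingCircle(q)
            if a/(np.pi*r*r)<0.5: continue
            out.append((n,(round(u),round(v)),round(r,1),pl(c,[(u,v)],zt)[0][:2].round(1).tolist()))
    return out
E
python3 - <<'E'
from h import *
st();s=cam("wrist","w15.png")
for d in dref(s): print(d)
E
```

```text
t 22.47 [618.9 125.2  38.6] z-axis [-0.003  0.001 -1.   ] x-axis [-0.003 -1.    -0.001] F [ 0.1 -0.2 -0.4] w 42.6
('red', (266, 251), 23.2, [625.9, 131.0])
('red', (514, 167), 52.8, [673.0, 1.7])
```

View pics/w15.png

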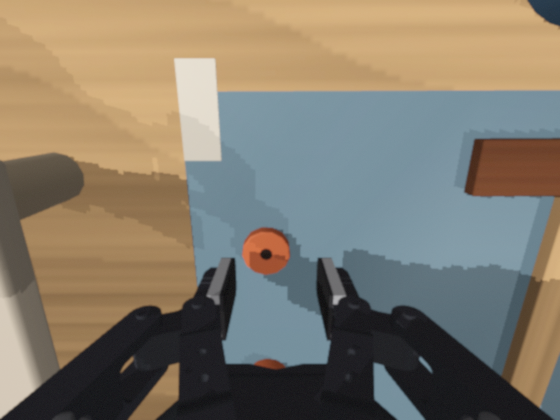

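>>> play_rows:
  series:
    - [[5, 5, 0], [0, 0, 0], 50]
    - [[0, 0, -8], [0, 0, 0], 50]
    - [[0, 0, -8], [0, 0, 0], 50]
    - [[0, 0, -4], [0, 0, 0], 50]
    - [[0, 0, 0], [0, 0, 0], 50]
    - [[0, 0, 0], [0, 0, 0], 0]
    - [[0, 0, 0], [0, 0, 0], 0]
    - [[0, 0, 0], [0, 0, 0], 0]

```text
t: 23.18
eef_pos: [623.8, 130.1, 18.2]
tcp_rot: [2.216, -2.224, -0.004]
contact_force: [-0.1, -0.1, -1.1]
grip_width: 24.8
```

>>> play_rows:
  series:
    - [[0, 0, 0], [0, 0, 0], 0]
    - [[0, 0, 5], [0, 0, 0], 0]
    - [[0, 0, 15], [0, 0, 0], 0]
    - [[0, 0, 25], [0, 0, 0], 0]
    - [[0, 0, 25], [0, 0, 0], 0]
    - [[0, 0, 25], [0, 0, 0], 0]
    - [[0, 0, 0], [0, 0, 0], 0]
    - [[0, 0, 0], [0, 0, 0], 0]

```text
t: 23.85
eef_pos: [624.2, 130.4, 115.1]
tcp_rot: [-2.218, 2.225, 0.002]
contact_force: [0.2, 0.3, -0.9]
grip_width: 24.8
```

```bash
python3 - <<'E'
from h import *
st();s=cam("wrist","w16.png")
E
```

```text
t 23.85 [624.2 130.4 115.1] z-axis [-0.001  0.001 -1.   ] x-axis [-0.003 -1.    -0.001] F [ 0.2  0.3 -0.9] w 24.8
```

View pics/w16.png

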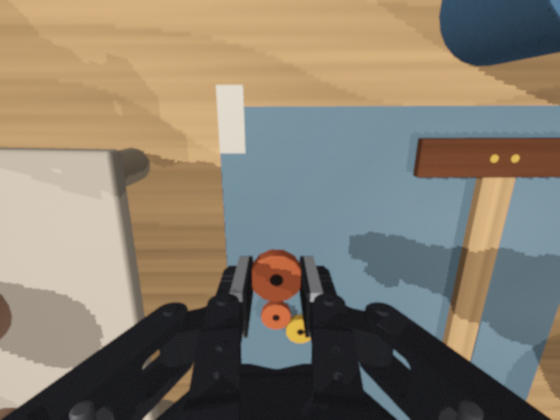

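>>> play_rows:
  series:
    - [[-21, -35, 0], [0, 0, 0], 0]
    - [[-21, -35, 0], [0, 0, 0], 0]
    - [[-21, -35, 0], [0, 0, 0], 0]
    - [[-21, -35, 0], [0, 0, 0], 0]
    - [[-21, -35, 0], [0, 0, 0], 0]
    - [[-21, -35, 0], [0, 0, 0], 0]
    - [[-21, -35, 0], [0, 0, 0], 0]
    - [[-21, -35, 0], [0, 0, 0], 0]

```text
t: 24.57
eef_pos: [454.1, -150.9, 112.6]
tcp_rot: [2.216, -2.223, -0.006]
contact_force: [0.4, -2.0, -0.3]
grip_width: 24.5
```

>>> play_rows:
  series:
    - [[-21, -35, 0], [0, 0, 0], 0]
    - [[-21, -40, 0], [0, 0, 0], 0]
    - [[0, 0, -20], [0, 0, 0], 0]
    - [[0, 0, -20], [0, 0, 0], 0]
    - [[0, 0, -20], [0, 0, 0], 0]
    - [[0, 0, -10], [0, 0, 0], 0]
    - [[0, 0, 0], [0, 0, 0], 0]
    - [[0, 0, 0], [0, 0, 0], 50]

```text
t: 25.23
eef_pos: [415.0, -221.5, 42.9]
tcp_rot: [2.216, -2.223, -0.006]
contact_force: [-0.8, -0.1, 0.8]
grip_width: 35.5
```

>>> play_rows:
  series:
    - [[0, 0, 0], [0, 0, 0], 50]
    - [[0, 0, 0], [0, 0, 0], 50]
    - [[0, 0, 15], [0, 0, 0], 50]
    - [[0, 0, 30], [0, 0, 0], 50]
    - [[0, 0, 30], [0, 0, 0], 50]
    - [[8, 34, 0], [0, 0, 6], 50]
    - [[8, 34, 0], [0, 0, 6], 50]
    - [[8, 34, 0], [0, 0, 6], 50]

```text
t: 25.9
eef_pos: [439.7, -118.4, 119.1]
tcp_rot: [2.541, -1.844, -0.001]
contact_force: [1.4, 1.1, -0.6]
grip_width: 42.2
```

```bash
python3 - <<'E'
from h import *
st();s=cam("wrist","w17.png")
E
```

```text
t 25.90 [ 439.7 -118.4  119.1] z-axis [-0.002 -0.001 -1.   ] x-axis [ 0.31  -0.951  0.001] F [ 1.4  1.1 -0.6] w 42.2
```

View pics/w17.png

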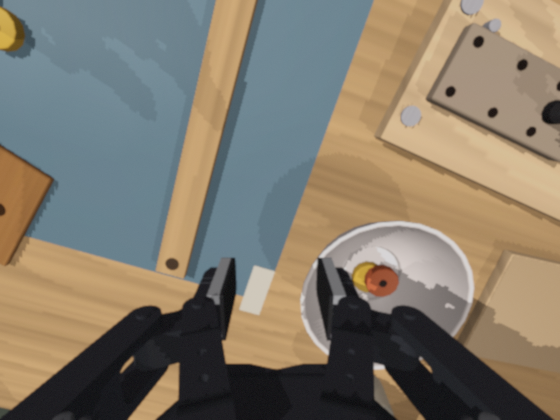

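>>> play_rows:
  series:
    - [[10, 32, 0], [0, 0, 6], 50]
    - [[10, 32, 0], [0, 0, 6], 50]
    - [[10, 32, 0], [0, 0, 6], 50]
    - [[10, 32, 0], [0, 0, 6], 50]
    - [[10, 32, -10], [0, 0, 6], 50]
    - [[10, 32, -20], [0, 0, 6], 50]
    - [[10, 31, -20], [0, 0, 2], 50]
    - [[0, 0, -15], [0, 0, 0], 50]

```text
t: 26.62
eef_pos: [510.2, 110.1, 52.1]
tcp_rot: [-3.007, 0.909, 0.002]
contact_force: [0.3, 2.1, -0.2]
grip_width: 42.8
```

>>> play_rows:
  series:
    - [[0, 0, -15], [0, 0, 0], 50]
    - [[0, 0, 0], [0, 0, 0], 50]
    - [[0, 0, 0], [0, 0, 0], 50]
    - [[0, 0, 0], [0, 0, 0], 50]
    - [[0, 0, 0], [0, 0, 0], 50]
    - [[0, 0, 0], [0, 0, 0], 50]
    - [[0, 0, 0], [0, 0, 0], 50]
    - [[0, 0, 0], [0, 0, 0], 50]

```text
t: 27.28
eef_pos: [509.4, 103.3, 38.2]
tcp_rot: [3.0, -0.923, -0.002]
contact_force: [-0.4, 0.5, -0.5]
grip_width: 42.6
```

```bash
python3 - <<'E'
from h import *
st();s=cam("wrist","w18.png")
for d in dref(s): print(d)
E
```

```text
t 27.28 [509.4 103.3  38.2] z-axis [-0.002 -0.003 -1.   ] x-axis [ 0.827 -0.562 -0.   ] F [-0.4  0.5 -0.5] w 42.6
('red', (272, 205), 24.8, [527.4, 132.1])
('ochre', (272, 250), 23.3, [512.1, 110.0])
```

View pics/w18.png

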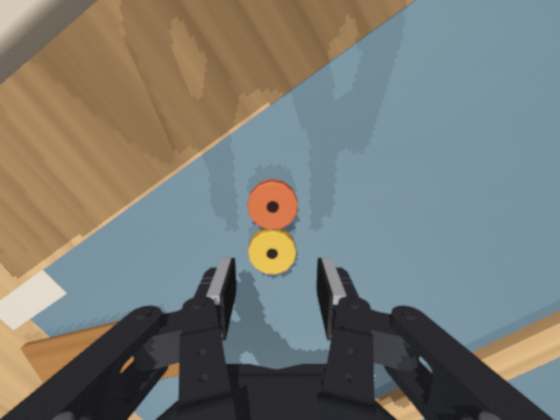

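>>> play_rows:
  series:
    - [[2, 5, 0], [0, 0, 0], 50]
    - [[0, 0, -8], [0, 0, 0], 50]
    - [[0, 0, -8], [0, 0, 0], 50]
    - [[0, 0, -4], [0, 0, 0], 50]
    - [[0, 0, 0], [0, 0, 0], 50]
    - [[0, 0, 0], [0, 0, 0], 0]
    - [[0, 0, 0], [0, 0, 0], 0]
    - [[0, 0, 0], [0, 0, 0], 0]

```text
t: 28.0
eef_pos: [511.4, 108.3, 18.1]
tcp_rot: [3.0, -0.923, -0.002]
contact_force: [-1.0, -0.5, 0.1]
grip_width: 24.4
```

>>> play_rows:
  series:
    - [[0, 0, 0], [0, 0, 0], 0]
    - [[0, 0, 5], [0, 0, 0], 0]
    - [[0, 0, 15], [0, 0, 0], 0]
    - [[0, 0, 25], [0, 0, 0], 0]
    - [[0, 0, 25], [0, 0, 0], 0]
    - [[-5, -15, 15], [0, 0, 0], 0]
    - [[-10, -32, 10], [0, 0, 0], 0]
    - [[-10, -32, 0], [0, 0, 0], 0]

```text
t: 28.67
eef_pos: [486.6, 29.2, 115.0]
tcp_rot: [3.002, -0.92, 0.002]
contact_force: [0.1, -1.9, -0.3]
grip_width: 25.1
```

```bash
python3 - <<'E'
from h import *
st();s=cam("wrist","w19.png")
E
```

```text
t 28.67 [486.6  29.2 115. ] z-axis [ 0.001 -0.002 -1.   ] x-axis [ 0.828 -0.56   0.002] F [ 0.1 -1.9 -0.3] w 25.1
```

View pics/w19.png

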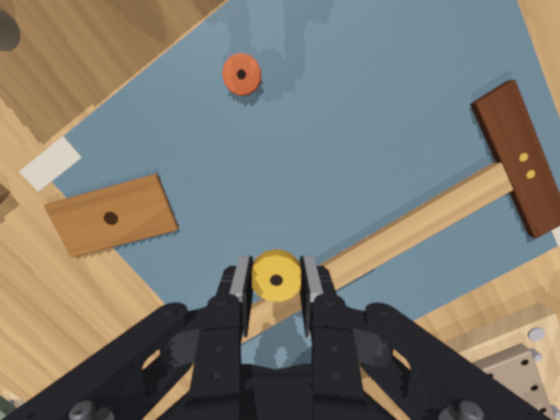

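>>> play_rows:
  series:
    - [[-12, -34.5, 0], [0, 0, 0], 0]
    - [[-12, -34.5, 0], [0, 0, 0], 0]
    - [[-12, -34.5, 0], [0, 0, 0], 0]
    - [[-12, -34.5, 0], [0, 0, 0], 0]
    - [[-12, -34.5, 0], [0, 0, 0], 0]
    - [[-12, -34.5, 0], [0, 0, 0], 0]
    - [[-12, -34.5, 0], [0, 0, 0], 0]
    - [[0, 0, -20], [0, 0, 0], 0]

```text
t: 29.38
eef_pos: [400.2, -219.5, 95.1]
tcp_rot: [2.992, -0.935, 0.004]
contact_force: [0.8, -1.5, -0.2]
grip_width: 24.7
```

>>> play_rows:
  series:
    - [[0, 0, -20], [0, 0, 0], 0]
    - [[0, 0, -20], [0, 0, 0], 0]
    - [[0, 0, -8], [0, 0, 0], 0]
    - [[0, 0, 0], [0, 0, 0], 0]
    - [[0, 0, 0], [0, 0, 0], 50]
    - [[0, 0, 0], [0, 0, 0], 50]
    - [[0, 0, 0], [0, 0, 0], 50]
    - [[0, 0, 20], [0, 0, 0], 50]

```text
t: 30.05
eef_pos: [401.8, -211.8, 63.9]
tcp_rot: [3.0, -0.922, -0.006]
contact_force: [0.2, -0.4, -0.2]
grip_width: 42.6
```

>>> play_rows:
  series:
    - [[0, 0, 25], [0, 0, 0], 50]
    - [[0, 0, 25], [0, 0, 0], 50]
    - [[14, 34, 0], [0, 0, 0], 50]
    - [[14, 34, 0], [0, 0, 0], 50]
    - [[14, 34, 0], [0, 0, 0], 50]
    - [[14, 34, 0], [0, 0, 0], 50]
    - [[14, 34, 0], [0, 0, 0], 50]
    - [[14, 34, 0], [0, 0, 0], 50]

```text
t: 30.72
eef_pos: [486.8, -6.2, 115.7]
tcp_rot: [3.0, -0.922, -0.001]
contact_force: [0.6, -0.6, -0.6]
grip_width: 42.7
```

>>> play_rows:
  series:
    - [[14, 34, 0], [0, 0, 0], 50]
    - [[14, 34, -10], [0, 0, 0], 50]
    - [[14, 34, -20], [0, 0, 0], 50]
    - [[0, 33, -20], [0, 0, 0], 50]
    - [[0, 0, -20], [0, 0, 0], 50]
    - [[0, 0, 0], [0, 0, 0], 50]
    - [[0, 0, 0], [0, 0, 0], 50]
    - [[0, 0, 0], [0, 0, 0], 50]

```text
t: 31.38
eef_pos: [528.8, 125.8, 46.4]
tcp_rot: [2.999, -0.924, -0.0]
contact_force: [-0.1, -1.0, -0.1]
grip_width: 42.7
```

```bash
python3 - <<'E'
from h import *
st();s=cam("wrist","w20.png");cam("top","t20.png",(220,150,400,290),4)
for d in dref(s): print(d)
E
```

```text
t 31.38 [528.8 125.8  46.4] z-axis [-0.001 -0.003 -1.   ] x-axis [ 0.826 -0.563  0.001] F [-0.1 -1.  -0.1] w 42.7
('red', (267, 246), 22.0, [528.2, 133.0])
```

View pics/w20.png

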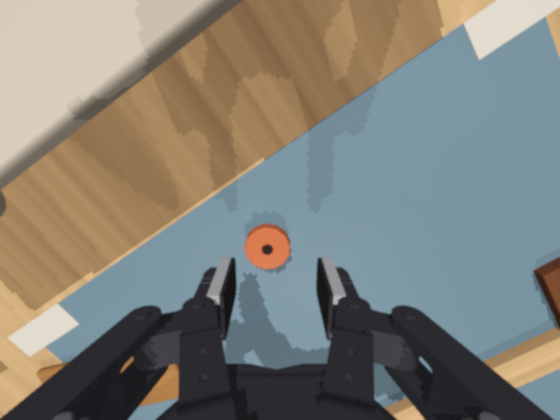

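View pics/t20.png

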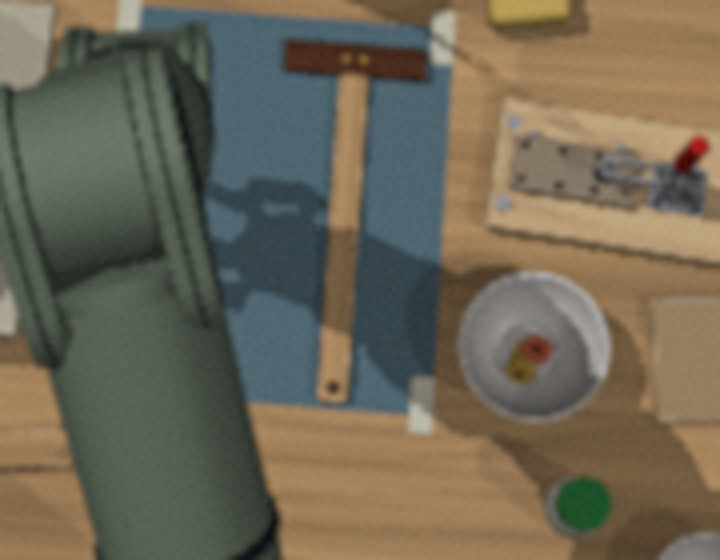

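>>> play_rows:
  series:
    - [[-1, 6, 0], [0, 0, 0], 50]
    - [[0, 0, -14], [0, 0, 0], 50]
    - [[0, 0, -10], [0, 0, 0], 50]
    - [[0, 0, -4], [0, 0, 0], 50]
    - [[0, 0, 0], [0, 0, 0], 50]
    - [[0, 0, 0], [0, 0, 0], 0]
    - [[0, 0, 0], [0, 0, 0], 0]
    - [[0, 0, 0], [0, 0, 0], 0]

```text
t: 32.15
eef_pos: [527.3, 132.6, 17.6]
tcp_rot: [3.0, -0.923, -0.002]
contact_force: [-2.1, -1.3, 5.7]
grip_width: 25.0
```

>>> play_rows:
  series:
    - [[0, 0, 0], [0, 0, 0], 0]
    - [[0, 0, 5], [0, 0, 0], 0]
    - [[0, 0, 15], [0, 0, 0], 0]
    - [[0, 0, 25], [0, 0, 0], 0]
    - [[0, 0, 25], [0, 0, 0], 0]
    - [[-5, -15, 15], [0, 0, 0], 0]
    - [[-12, -32, 10], [0, 0, 0], 0]
    - [[-12, -32, 0], [0, 0, 0], 0]

```text
t: 32.82
eef_pos: [498.6, 53.6, 114.2]
tcp_rot: [3.002, -0.92, 0.003]
contact_force: [1.9, -1.3, 0.1]
grip_width: 25.0
```

```bash
python3 - <<'E'
from h import *
st();s=cam("wrist","w21.png")
E
```

```text
t 32.82 [498.6  53.6 114.2] z-axis [ 0.001 -0.002 -1.   ] x-axis [ 0.828 -0.56   0.002] F [ 1.9 -1.3  0.1] w 25.0
```

View pics/w21.png

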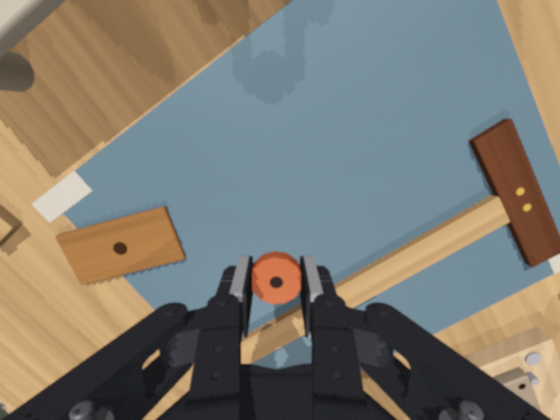

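>>> play_rows:
  series:
    - [[-10, -35, 0], [0, 0, 0], 0]
    - [[-10, -35, 0], [0, 0, 0], 0]
    - [[-10, -35, 0], [0, 0, 0], 0]
    - [[-10, -35, 0], [0, 0, 0], 0]
    - [[-10, -35, 0], [0, 0, 0], 0]
    - [[-10, -35, 0], [0, 0, 0], 0]
    - [[-10, -35, 0], [0, 0, 0], 0]
    - [[-10, -35, 0], [0, 0, 0], 0]

```text
t: 33.53
eef_pos: [417.5, -228.1, 112.4]
tcp_rot: [2.999, -0.923, -0.002]
contact_force: [1.1, -0.1, -0.2]
grip_width: 24.9
```

>>> play_rows:
  series:
    - [[0, 0, -20], [0, 0, 0], 0]
    - [[0, 0, -20], [0, 0, 0], 0]
    - [[0, 0, -20], [0, 0, 0], 0]
    - [[0, 0, -6], [0, 0, 0], 0]
    - [[0, 0, 0], [0, 0, 0], 0]
    - [[0, 0, 0], [0, 0, 0], 50]
    - [[0, 0, 0], [0, 0, 0], 50]
    - [[0, 0, 0], [0, 0, 0], 50]

```text
t: 34.2
eef_pos: [419.7, -227.0, 47.6]
tcp_rot: [2.999, -0.922, 0.004]
contact_force: [5.5, -3.0, 8.7]
grip_width: 42.6
```

>>> play_rows:
  series:
    - [[0, 0, 20], [0, 0, 0], 50]
    - [[0, 0, 30], [0, 0, 0], 50]
    - [[0, 0, 30], [0, 0, 0], 50]
    - [[10, 34, 0], [0, 0, -7], 50]
    - [[10, 34, 0], [0, 0, -7], 50]
    - [[10, 34, 0], [0, 0, -7], 50]
    - [[10, 34, 0], [0, 0, -7], 50]
    - [[10, 34, 0], [0, 0, -7], 50]

```text
t: 34.87
eef_pos: [468.5, -54.3, 127.2]
tcp_rot: [2.58, -1.791, -0.003]
contact_force: [0.5, 0.0, 1.1]
grip_width: 42.8
```

>>> play_rows:
  series:
    - [[0, 6, 0], [0, 0, -7], 50]
    - [[0, 0, 0], [0, 0, -7], 50]
    - [[0, 0, 0], [0, 0, -7], 50]
    - [[0, 0, 0], [0, 0, 0], 50]
    - [[0, 0, 0], [0, 0, 0], 50]
    - [[0, 0, 0], [0, 0, 0], 50]
    - [[0, 0, 0], [0, 0, 0], 50]
    - [[0, 0, 0], [0, 0, 0], 50]

```text
t: 35.53
eef_pos: [468.2, -50.4, 126.1]
tcp_rot: [2.218, -2.222, -0.005]
contact_force: [0.1, 0.5, 0.7]
grip_width: 42.8
```

```bash
python3 - <<'E'
from h import *
st();s=cam("wrist","w22.png");cam("top","t22.png",(220,150,400,290),4)
hsv=cv2.cvtColor(s["img"],cv2.COLOR_BGR2HSV)
m=cv2.inRange(hsv,(8,40,90),(30,255,255)); P=[]
for v in (40,100,160,220,270):
    row=np.where(m[v,210:350])[0]+210; print(v,row.min(),row.max(),len(row)); P.append(((row.min()+row.max()+1)/2,v))
p=pl(s,P,9); print(p.round(1)); d=p[0]-p[-1]; print(np.degrees(np.arctan2(d[1],d[0])))
E
```

```text
t 35.53 [468.2 -50.4 126.1] z-axis [-0.004  0.001 -1.   ] x-axis [-0.002 -1.    -0.001] F [0.1 0.5 0.7] w 42.8
40 251 286 36
100 252 286 35
160 254 285 32
220 255 285 31
270 257 285 29
[[599.1 -45.8   9. ]
 [558.8 -45.8   9. ]
 [513.5 -45.7   9. ]
 [462.  -45.6   9. ]
 [413.5 -46.1   9. ]]
0.07168054652989936
```

View pics/w22.png

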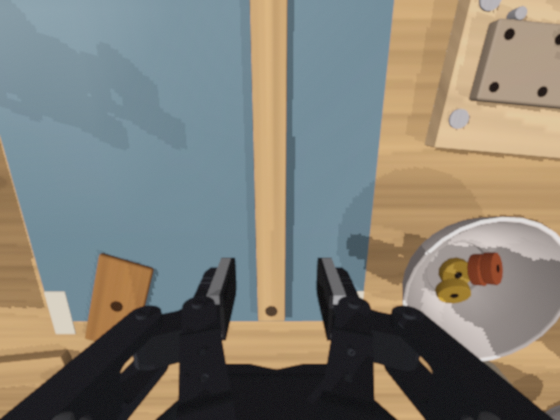

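View pics/t22.png

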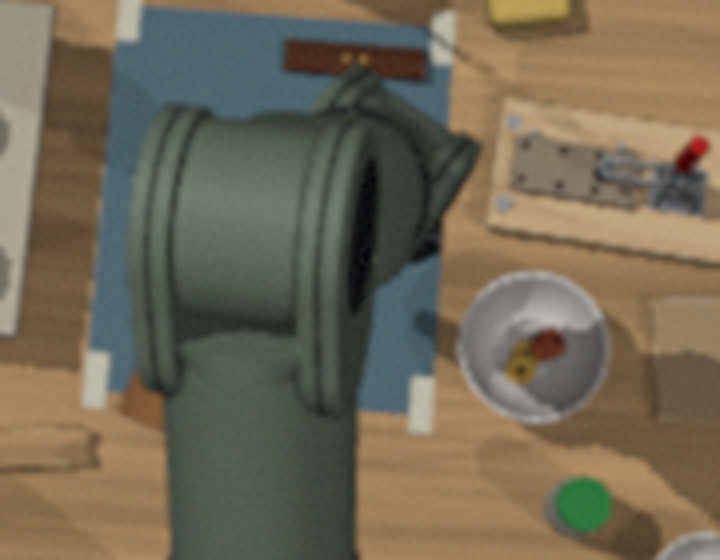

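>>> play_rows:
  series:
    - [[1.5, 4.7, -25], [0, 0, 0], 50]
    - [[0, 0, -30], [0, 0, 0], 50]
    - [[0, 0, -25], [0, 0, 0], 50]
    - [[0, 0, -15], [0, 0, 0], 50]
    - [[0, 0, -8], [0, 0, 0], 50]
    - [[0, 0, -4], [0, 0, 0], 50]
    - [[0, 0, 0], [0, 0, 0], 50]
    - [[0, 0, 0], [0, 0, 0], 50]

```text
t: 36.3
eef_pos: [470.0, -45.7, 19.6]
tcp_rot: [2.217, -2.224, -0.004]
contact_force: [0.4, -0.4, -0.1]
grip_width: 42.8
```

>>> play_rows:
  series:
    - [[0, 0, -0.5], [0, 0, 0], 0]
    - [[0, 0, 0], [0, 0, 0], 0]
    - [[0, 0, 0], [0, 0, 0], 0]
    - [[0, 0, 0], [0, 0, 0], 0]
    - [[0, 0, 0], [0, 0, 0], 0]
    - [[0, 0, 5], [0, 0, 0], 0]
    - [[0, 0, 10], [0, 0, 0], 0]
    - [[0, 0, 10], [0, 0, 0], 0]

```text
t: 36.97
eef_pos: [469.7, -45.6, 44.5]
tcp_rot: [2.216, -2.224, -0.005]
contact_force: [-0.4, 0.8, -1.1]
grip_width: 23.7
```

>>> play_rows:
  series:
    - [[0, 0, 5], [0, 0, 7], 0]
    - [[0, 0, 0], [0, 0, 7], 0]
    - [[0, 0, 0], [0, 0, 7], 0]
    - [[0, 0, 0], [0, 0, 7], 0]
    - [[0, 0, 0], [0, 0, 7], 0]
    - [[0, 0, 0], [0, 0, 7], 0]
    - [[0, 0, 0], [0, 0, 7], 0]
    - [[0, 0, 0], [0, 0, 7], 0]

```text
t: 37.63
eef_pos: [469.9, -45.8, 49.5]
tcp_rot: [3.002, -0.913, -0.001]
contact_force: [-1.4, 0.8, -1.1]
grip_width: 23.5
```

>>> play_rows:
  series:
    - [[10, 0, 0], [0, 0, 7], 0]
    - [[10, 0, 0], [0, 0, 7], 0]
    - [[10, 0, 0], [0, 0, 7], 0]
    - [[10, 0, 0], [0, 0, 7], 0]
    - [[6, 0, 0], [0, 0, 6], 0]
    - [[0, 0, -10], [0, 0, 0], 0]
    - [[0, 15, 0], [0, 0, 0], 0]
    - [[0, 15, 0], [0, 0, 0], 0]

```text
t: 38.3
eef_pos: [515.0, -16.2, 38.1]
tcp_rot: [3.137, -0.014, -0.002]
contact_force: [-0.2, 0.3, -0.4]
grip_width: 23.9
```

```bash
python3 - <<'E'
from h import *
st();cam("wrist","w23.png");cam("scene","s23.png",(200,130,420,330),3)
E
```

```text
t 38.30 [515.  -16.2  38.1] z-axis [-0.001 -0.005 -1.   ] x-axis [ 1.    -0.009 -0.001] F [-0.2  0.3 -0.4] w 23.9
```

View pics/s23.png

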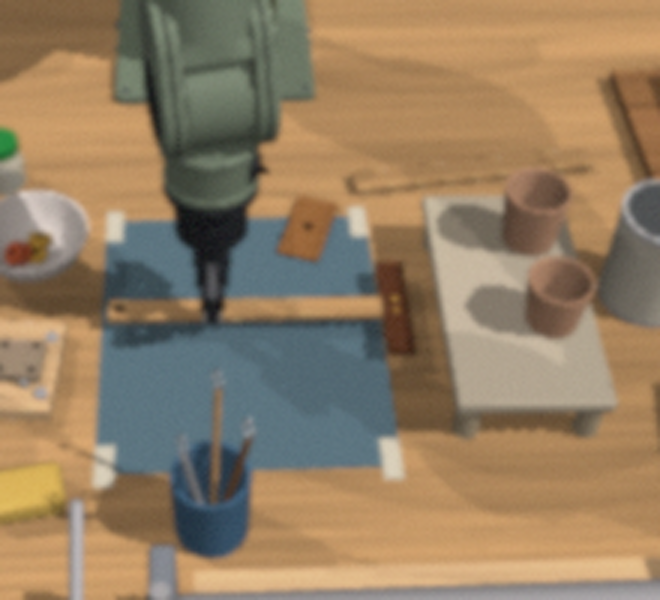

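View pics/w23.png

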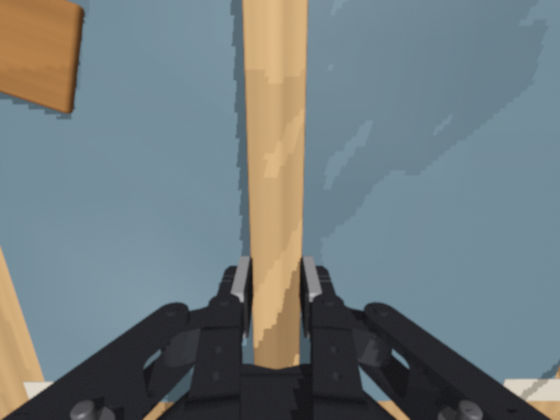

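>>> play_rows:
  series:
    - [[0, 15, 1], [0, 0, 0], 0]
    - [[0, 15, 1], [0, 0, 0], 0]
    - [[0, 15, 0], [0, 0, 0], 0]
    - [[0, 15, 0], [0, 0, 0], 0]
    - [[0, 15, 0], [0, 0, 0], 0]
    - [[0, 15, 0], [0, 0, 0], 0]
    - [[0, 15, 0], [0, 0, 0], 0]
    - [[0, 10, 0], [0, 0, 0], 0]

```text
t: 39.07
eef_pos: [515.4, 100.3, 40.5]
tcp_rot: [3.137, -0.008, -0.001]
contact_force: [-0.3, 0.4, -1.4]
grip_width: 23.4
```

>>> play_rows:
  series:
    - [[0, 15, 0], [0, 0, 0], 0]
    - [[0, 15, 0], [0, 0, 0], 0]
    - [[0, 15, 0], [0, 0, 0], 0]
    - [[0, 15, 0], [0, 0, 0], 0]
    - [[0, 10, 0], [0, 0, 0], 0]
    - [[0, 0, 0], [0, 0, 0], 0]
    - [[0, 0, 0], [0, 0, 0], 0]
    - [[0, 0, 0], [0, 0, 0], 0]

```text
t: 39.73
eef_pos: [515.8, 168.1, 40.4]
tcp_rot: [3.137, -0.008, -0.001]
contact_force: [-0.8, -0.1, -0.3]
grip_width: 23.9
```

>>> play_rows:
  series:
    - [[0, 5, 0], [0, 0, 0], 0]
    - [[0, 0, -5], [0, 0, 0], 0]
    - [[0, 0, -5], [0, 0, 0], 0]
    - [[0, 0, -5], [0, 0, 0], 0]
    - [[0, 0, -3], [0, 0, 0], 0]
    - [[0, 0, -2.5], [0, 0, 0], 0]
    - [[0, 0, 0], [0, 0, 0], 0]
    - [[0, 0, 0], [0, 0, 0], 0]

```text
t: 40.4
eef_pos: [515.7, 174.3, 19.8]
tcp_rot: [3.138, -0.005, -0.001]
contact_force: [-0.2, -1.4, -0.6]
grip_width: 23.4
```

```bash
python3 - <<'E'
from h import *
st();print(obs()["wrist_torque"])
E
```

```text
t 40.40 [515.7 174.3  19.8] z-axis [-0.001 -0.004 -1.   ] x-axis [ 1.    -0.003 -0.001] F [-0.2 -1.4 -0.6] w 23.4
[ 0.0097826  -0.00205869  0.00433624]
```

>>> play_rows:
  series:
    - [[0, -4, 0], [0, 0, 0], 0]
    - [[0, -8, 0], [0, 0, 0], 0]
    - [[0, -8, 0], [0, 0, 0], 0]
    - [[0, -8, 0], [0, 0, 0], 0]
    - [[0, -8, 0], [0, 0, 0], 0]
    - [[0, -8, 0], [0, 0, 0], 0]
    - [[0, -8, 0], [0, 0, 0], 0]
    - [[0, -8, 0], [0, 0, 0], 0]

```text
t: 41.07
eef_pos: [515.7, 113.5, 20.0]
tcp_rot: [3.138, -0.005, -0.001]
contact_force: [-0.5, 0.4, -0.6]
grip_width: 24.0
```

>>> play_rows:
  series:
    - [[0, -8, 0], [0, 0, 0], 0]
    - [[0, -8, 0], [0, 0, 0], 0]
    - [[0, -8, 0], [0, 0, 0], 0]
    - [[0, -8, 0], [0, 0, 0], 0]
    - [[0, -8, 0], [0, 0, 0], 0]
    - [[0, -8, 0], [0, 0, 0], 0]
    - [[0, -8, 0], [0, 0, 0], 0]
    - [[0, -8, 0], [0, 0, 0], 0]

```text
t: 41.73
eef_pos: [515.7, 49.6, 20.0]
tcp_rot: [3.138, -0.005, -0.001]
contact_force: [-0.2, 0.5, -0.5]
grip_width: 24.1
```

>>> play_rows:
  series:
    - [[0, -8, 0], [0, 0, 0], 0]
    - [[0, -8, 0], [0, 0, 0], 0]
    - [[0, -8, 0], [0, 0, 0], 0]
    - [[0, -8, 0], [0, 0, 0], 0]
    - [[0, -8, 0], [0, 0, 0], 0]
    - [[0, -8, 0], [0, 0, 0], 0]
    - [[0, -5, 0], [0, 0, 0], 0]
    - [[0, 0, 0], [0, 0, 0], 0]

```text
t: 42.4
eef_pos: [515.7, -4.0, 20.0]
tcp_rot: [3.137, -0.007, -0.001]
contact_force: [0.1, 0.1, -0.1]
grip_width: 23.9
```

```bash
python3 - <<'E'
from h import *
st();cam("wrist","w24.png");cam("scene","s24.png",(200,130,420,330),3)
E
```

```text
t 42.40 [515.7  -4.   20. ] z-axis [-0.001 -0.004 -1.   ] x-axis [ 1.    -0.005 -0.001] F [ 0.1  0.1 -0.1] w 23.9
```

View pics/s24.png

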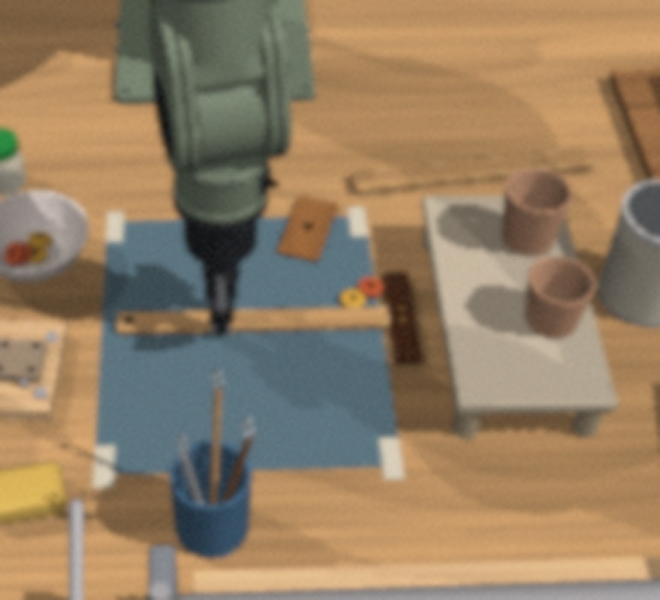

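Both remaining discs (red 371,287, ochre 353,298) came out. I'll pull a bit further, back off, then lay the T-square down.

>>> play_rows:
  series:
    - [[0, -6, 0], [0, 0, 0], 0]
    - [[0, -8, 0], [0, 0, 0], 0]
    - [[0, -8, 0], [0, 0, 0], 0]
    - [[0, -6, 0], [0, 0, 0], 0]
    - [[0, -3, 0], [0, 0, 0], 0]
    - [[0, 0, 0], [0, 0, 0], 0]
    - [[0, 5, 0], [0, 0, 0], 0]
    - [[0, 3, 0], [0, 0, 0], 0]

```text
t: 43.17
eef_pos: [515.7, -24.7, 20.0]
tcp_rot: [3.138, -0.005, -0.001]
contact_force: [1.0, -0.1, -0.4]
grip_width: 24.0
```

>>> play_rows:
  series:
    - [[0, 0, 5], [0, 0, 0], 0]
    - [[0, 0, 10], [0, 0, 0], 0]
    - [[-3, 0, 15], [0, 0, 0], 0]
    - [[-8, -3, 5], [0, 0, -7], 0]
    - [[-8, -3, 0], [0, 0, -7], 0]
    - [[-8, -3, 0], [0, 0, -7], 0]
    - [[-8, -3, 0], [0, 0, -7], 0]
    - [[-8, -3, 0], [0, 0, -7], 0]

```text
t: 43.83
eef_pos: [472.5, -40.6, 55.9]
tcp_rot: [2.989, -0.957, -0.001]
contact_force: [-1.0, 0.5, -1.2]
grip_width: 23.9
```

>>> play_rows:
  series:
    - [[0, 0, 0], [0, 0, -7], 0]
    - [[0, 0, 0], [0, 0, -7], 0]
    - [[0, 0, 0], [0, 0, -7], 0]
    - [[0, 0, 0], [0, 0, -7], 0]
    - [[0, 0, 0], [0, 0, -7], 0]
    - [[0, 0, 0], [0, 0, -7], 0]
    - [[0, 0, 0], [0, 0, -7], 0]
    - [[0, 0, 0], [0, 0, -6], 0]

```text
t: 44.5
eef_pos: [473.0, -40.2, 55.8]
tcp_rot: [2.21, -2.231, -0.005]
contact_force: [-0.1, -0.1, -1.4]
grip_width: 23.8
```

>>> play_rows:
  series:
    - [[0, 0, -10], [0, 0, 0], 0]
    - [[0, 0, -10], [0, 0, 0], 0]
    - [[0, 0, -8], [0, 0, 0], 0]
    - [[0, 0, 0], [0, 0, 0], 0]
    - [[0, 0, 0], [0, 0, 0], 0]
    - [[0, 0, 0], [0, 0, 0], 0]
    - [[0, 0, 0], [0, 0, 0], 0]
    - [[0, 0, 0], [0, 0, 0], 0]

```text
t: 45.17
eef_pos: [472.9, -40.6, 27.3]
tcp_rot: [2.217, -2.223, -0.004]
contact_force: [-0.5, 0.8, -0.6]
grip_width: 23.8
```

>>> play_rows:
  series:
    - [[-3, 0, -4], [0, 0, 0], 0]
    - [[0, 0, -3], [0, 0, 0], 0]
    - [[0, 0, -1.5], [0, 0, 0], 0]
    - [[0, 0, 0], [0, 0, 0], 0]
    - [[0, 0, 0], [0, 0, 0], 50]
    - [[0, 0, 0], [0, 0, 0], 50]
    - [[0, 0, 0], [0, 0, 0], 50]
    - [[0, 0, 5], [0, 0, 0], 50]

```text
t: 45.83
eef_pos: [469.4, -40.7, 22.9]
tcp_rot: [2.216, -2.223, -0.006]
contact_force: [0.4, 0.0, -0.8]
grip_width: 42.6
```

>>> play_rows:
  series:
    - [[0, 0, 20], [0, 0, 0], 50]
    - [[0, 15, 30], [0, 0, 0], 50]
    - [[0, 15, 30], [0, 0, 0], 50]
    - [[0, 15, 20], [0, 0, 0], 50]
    - [[0, 0, 0], [0, 0, 0], 50]
    - [[0, 0, 0], [0, 0, 0], 50]
    - [[0, 0, 0], [0, 0, 0], 50]
    - [[0, 0, 0], [0, 0, 0], 50]

```text
t: 46.5
eef_pos: [469.4, 3.7, 122.8]
tcp_rot: [2.215, -2.224, -0.006]
contact_force: [-0.1, -0.1, -0.6]
grip_width: 42.6
```

```bash
python3 - <<'E'
from h import *
st();s=cam("wrist","w25.png");cam("scene","s25.png",(200,130,420,330),3)
for d in dref(s): print(d)
E
```

```text
t 46.50 [469.4   3.7 122.8] z-axis [-0.005  0.    -1.   ] x-axis [-0.004 -1.    -0.   ] F [-0.1 -0.1 -0.6] w 42.6
('red', (548, 270), 17.9, [414.4, -241.3])
('red', (120, 211), 16.8, [473.3, 134.5])
('ochre', (516, 283), 22.9, [401.6, -215.1])
('ochre', (142, 191), 17.4, [490.5, 114.0])
```

View pics/s25.png

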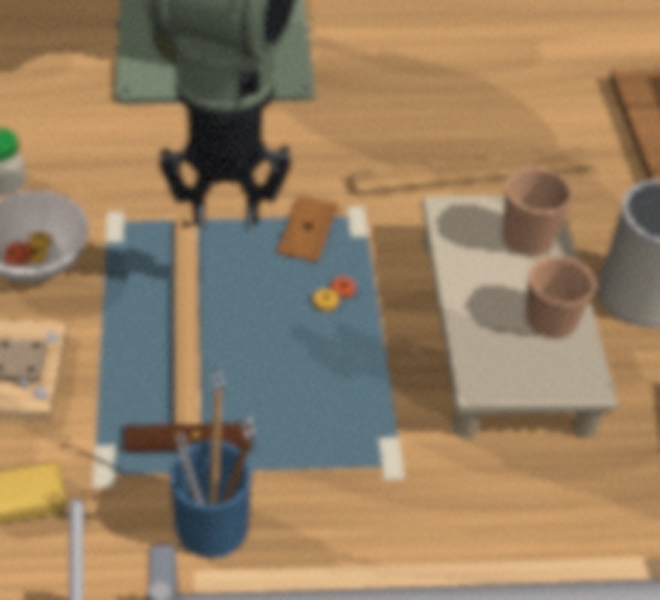

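View pics/w25.png

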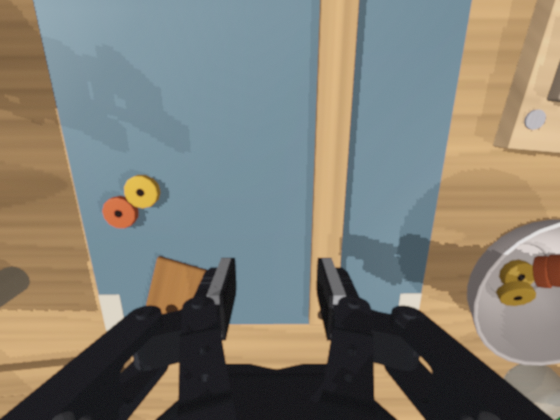

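>>> play_rows:
  series:
    - [[1, 6, 0], [0, 0, 7], 50]
    - [[1, 6, 0], [0, 0, 7], 50]
    - [[1, 6, 0], [0, 0, 7], 50]
    - [[1, 6, 0], [0, 0, 7], 50]
    - [[1, 6, 0], [0, 0, 7], 50]
    - [[1, 6, 0], [0, 0, 7], 50]
    - [[1, 6, 0], [0, 0, 7], 50]
    - [[1, 6, 0], [0, 0, 7], 50]

```text
t: 47.27
eef_pos: [477.6, 52.2, 123.0]
tcp_rot: [3.002, -0.915, -0.004]
contact_force: [-1.1, 0.5, -0.7]
grip_width: 42.8
```

>>> play_rows:
  series:
    - [[1, 6, 0], [0, 0, 7], 50]
    - [[1, 6, -5], [0, 0, 7], 50]
    - [[1, 6, -10], [0, 0, 7], 50]
    - [[1, 6, -10], [0, 0, 7], 50]
    - [[1, 6, -10], [0, 0, 7], 50]
    - [[1, 6, -10], [0, 0, 7], 50]
    - [[1, 6, -10], [0, 0, 7], 50]
    - [[1, 6, -10], [0, 0, 7], 50]

```text
t: 47.93
eef_pos: [485.6, 100.2, 57.5]
tcp_rot: [3.08, 0.602, -0.001]
contact_force: [0.3, 0.5, -0.5]
grip_width: 42.8
```

>>> play_rows:
  series:
    - [[3, 6, -6], [0, 0, 7], 50]
    - [[2, 6, -6], [0, 0, 7], 50]
    - [[0, 0, -5], [0, 0, 4], 50]
    - [[0, 0, 0], [0, 0, 0], 50]
    - [[0, 0, 0], [0, 0, 0], 50]
    - [[0, 0, 0], [0, 0, 0], 50]
    - [[0, 0, 0], [0, 0, 0], 50]
    - [[0, 0, 0], [0, 0, 0], 50]

```text
t: 48.6
eef_pos: [490.8, 112.2, 41.7]
tcp_rot: [2.951, 1.066, 0.002]
contact_force: [-0.4, -0.6, -0.5]
grip_width: 42.9
```

```bash
python3 - <<'E'
from h import *
st();s=cam("wrist","w26.png")
for d in dref(s): print(d)
E
```

```text
t 48.60 [490.8 112.2  41.7] z-axis [ 0.002 -0.003 -1.   ] x-axis [ 0.769  0.639 -0.   ] F [-0.4 -0.6 -0.5] w 42.9
('red', (275, 202), 24.2, [469.8, 137.8])
('ochre', (276, 247), 23.1, [487.4, 117.3])
```

View pics/w26.png

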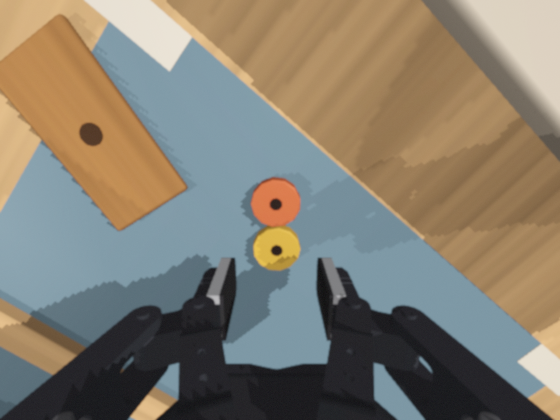

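>>> play_rows:
  series:
    - [[-2.5, 3.5, 0], [0, 0, 0], 50]
    - [[0, 0, -10], [0, 0, 0], 50]
    - [[0, 0, -9], [0, 0, 0], 50]
    - [[0, 0, -4], [0, 0, 0], 50]
    - [[0, 0, 0], [0, 0, 0], 50]
    - [[0, 0, 0], [0, 0, 0], 0]
    - [[0, 0, 0], [0, 0, 0], 0]
    - [[0, 0, 0], [0, 0, 0], 0]

```text
t: 49.32
eef_pos: [488.3, 115.9, 18.7]
tcp_rot: [2.951, 1.068, 0.002]
contact_force: [0.5, -0.3, -0.2]
grip_width: 24.6
```

>>> play_rows:
  series:
    - [[0, 0, 0], [0, 0, 0], 0]
    - [[0, 0, 5], [0, 0, 0], 0]
    - [[0, 0, 15], [0, 0, 0], 0]
    - [[0, 0, 25], [0, 0, 0], 0]
    - [[0, 0, 25], [0, 0, 0], 0]
    - [[-5, -15, 15], [0, 0, 0], 0]
    - [[-9, -32, 10], [0, 0, 0], 0]
    - [[-9, -32, 0], [0, 0, 0], 0]

```text
t: 49.98
eef_pos: [465.5, 36.5, 115.6]
tcp_rot: [2.949, 1.071, 0.006]
contact_force: [1.1, -1.0, 0.0]
grip_width: 24.8
```

```bash
python3 - <<'E'
from h import *
st();s=cam("wrist","w27.png")
for d in dref(s): print(d)
E
```

```text
t 49.98 [465.5  36.5 115.6] z-axis [ 0.005 -0.003 -1.   ] x-axis [0.767 0.642 0.002] F [ 1.1 -1.   0. ] w 24.8
('red', (365, 120), 18.6, [469.5, 136.3])
('ochre', (56, 365), 18.7, [399.8, -220.5])
('ochre', (276, 274), 26.6, [501.3, -5.2])
```

View pics/w27.png

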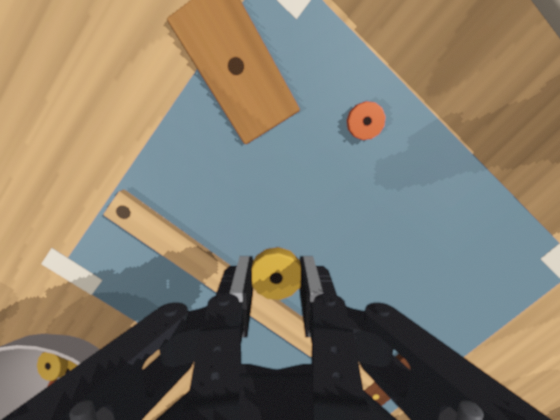

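>>> play_rows:
  series:
    - [[-7, -35.5, 0], [0, 0, 0], 0]
    - [[-7, -35.5, 0], [0, 0, 0], 0]
    - [[-7, -35.5, 0], [0, 0, 0], 0]
    - [[-7, -35.5, 0], [0, 0, 0], 0]
    - [[-7, -35.5, 0], [0, 0, 0], 0]
    - [[-7, -35.5, 0], [0, 0, 0], 0]
    - [[-5, -35.5, 0], [0, 0, 0], 0]
    - [[0, 0, -15], [0, 0, 0], 0]

```text
t: 50.7
eef_pos: [416.1, -220.1, 100.0]
tcp_rot: [2.952, 1.05, 0.001]
contact_force: [-0.3, -1.5, -1.1]
grip_width: 24.3
```

>>> play_rows:
  series:
    - [[0, 0, -20], [0, 0, 0], 0]
    - [[0, 0, -20], [0, 0, 0], 0]
    - [[0, 0, -5], [0, 0, 0], 0]
    - [[0, 0, 0], [0, 0, 0], 0]
    - [[0, 0, 0], [0, 0, 0], 45]
    - [[0, 0, 0], [0, 0, 0], 45]
    - [[0, 0, 0], [0, 0, 0], 50]
    - [[0, 0, 20], [0, 0, 0], 50]

```text
t: 51.37
eef_pos: [417.7, -211.2, 72.4]
tcp_rot: [2.952, 1.07, -0.001]
contact_force: [0.6, -0.2, -0.8]
grip_width: 43.1
```

>>> play_rows:
  series:
    - [[0, 0, 25], [0, 0, 0], 50]
    - [[0, 0, 20], [0, 0, 0], 50]
    - [[5, 34.5, 0], [0, 0, 0], 50]
    - [[5, 34.5, 0], [0, 0, 0], 50]
    - [[5, 34.5, 0], [0, 0, 0], 50]
    - [[5, 34.5, 0], [0, 0, 0], 50]
    - [[5, 34.5, 0], [0, 0, 0], 50]
    - [[5, 34.5, 0], [0, 0, 0], 50]

```text
t: 52.03
eef_pos: [448.3, -2.9, 119.1]
tcp_rot: [2.95, 1.068, 0.003]
contact_force: [0.5, 0.1, -0.1]
grip_width: 42.7
```

```bash
python3 - <<'E'
from h import *
st();s=cam("wrist","w28.png");cam("top","t28.png",(220,150,400,290),4)
for d in dref(s): print(d)
E
```

```text
t 52.03 [448.3  -2.9 119.1] z-axis [ 0.003 -0.003 -1.   ] x-axis [0.768 0.64  0.   ] F [ 0.5  0.1 -0.1] w 42.7
('red', (390, 396), 15.0, [667.9, -80.7])
('red', (418, 94), 19.9, [469.6, 135.2])
```

View pics/t28.png

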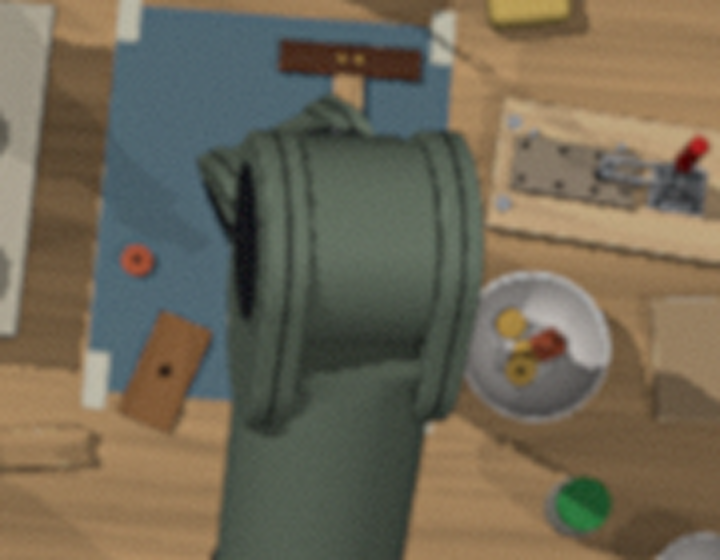

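>>> play_rows:
  series:
    - [[5, 34, 0], [0, 0, 0], 50]
    - [[5, 34, -10], [0, 0, 0], 50]
    - [[5, 34, -20], [0, 0, 0], 50]
    - [[6, 34, -20], [0, 0, 0], 50]
    - [[0, 0, -20], [0, 0, 0], 50]
    - [[0, 0, -5], [0, 0, 0], 50]
    - [[0, 0, 0], [0, 0, 0], 50]
    - [[0, 0, 0], [0, 0, 0], 50]

```text
t: 52.8
eef_pos: [469.4, 130.2, 44.4]
tcp_rot: [2.951, 1.066, 0.001]
contact_force: [0.2, -0.5, 0.2]
grip_width: 42.9
```

```bash
python3 - <<'E'
from h import *
st();s=cam("wrist","w29.png")
for d in dref(s): print(d)
E
```

```text
t 52.80 [469.4 130.2  44.4] z-axis [ 0.002 -0.004 -1.   ] x-axis [ 0.769  0.639 -0.001] F [ 0.2 -0.5  0.2] w 42.9
('red', (284, 244), 22.4, [469.1, 138.5])
```

View pics/w29.png

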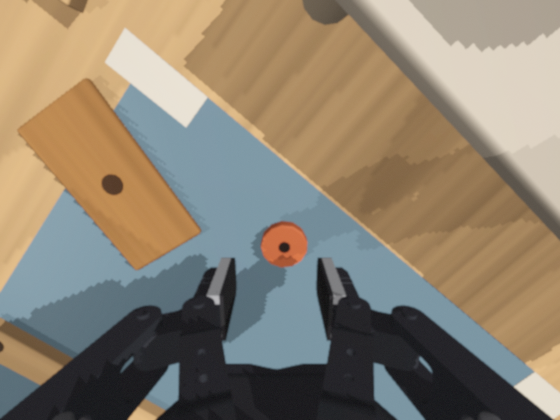

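>>> play_rows:
  series:
    - [[0.5, 6.8, 0], [0, 0, 0], 50]
    - [[0, 0, -12], [0, 0, 0], 50]
    - [[0, 0, -10], [0, 0, 0], 50]
    - [[0, 0, -4], [0, 0, 0], 50]
    - [[0, 0, 0], [0, 0, 0], 50]
    - [[0, 0, 0], [0, 0, 0], 0]
    - [[0, 0, 0], [0, 0, 0], 0]
    - [[0, 0, 0], [0, 0, 0], 0]

```text
t: 53.52
eef_pos: [469.8, 138.1, 18.1]
tcp_rot: [2.95, 1.068, 0.002]
contact_force: [-1.4, -1.0, 3.9]
grip_width: 24.7
```

>>> play_rows:
  series:
    - [[0, 0, 0], [0, 0, 0], 0]
    - [[0, 0, 5], [0, 0, 0], 0]
    - [[0, 0, 15], [0, 0, 0], 0]
    - [[0, 0, 25], [0, 0, 0], 0]
    - [[0, 0, 25], [0, 0, 0], 0]
    - [[-5, -15, 15], [0, 0, 0], 0]
    - [[-6, -32, 10], [0, 0, 0], 0]
    - [[-6, -32, 0], [0, 0, 0], 0]

```text
t: 54.18
eef_pos: [453.0, 58.8, 114.7]
tcp_rot: [2.949, 1.071, 0.006]
contact_force: [-0.2, -1.5, -0.4]
grip_width: 24.5
```

```bash
python3 - <<'E'
from h import *
st();s=cam("wrist","w30.png")
E
```

```text
t 54.18 [453.   58.8 114.7] z-axis [ 0.005 -0.002 -1.   ] x-axis [0.767 0.642 0.002] F [-0.2 -1.5 -0.4] w 24.5
```

View pics/w30.png

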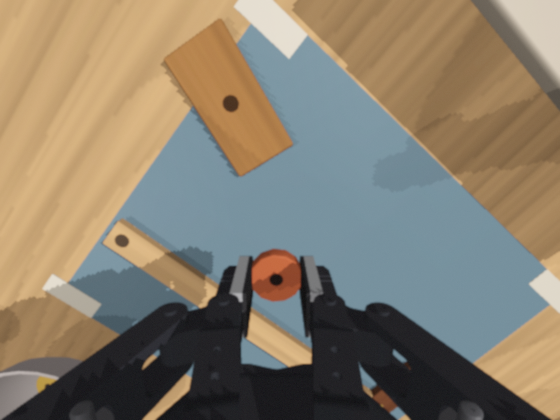

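>>> play_rows:
  series:
    - [[-5.4, -36, 0], [0, 0, 0], 0]
    - [[-5.4, -36, 0], [0, 0, 0], 0]
    - [[-5.4, -36, 0], [0, 0, 0], 0]
    - [[-5.4, -36, 0], [0, 0, 0], 0]
    - [[-5.4, -36, 0], [0, 0, 0], 0]
    - [[-5.4, -36, 0], [0, 0, 0], 0]
    - [[-5.4, -36, 0], [0, 0, 0], 0]
    - [[-5.4, -36, 0], [0, 0, 0], 0]

```text
t: 54.9
eef_pos: [408.9, -230.8, 113.0]
tcp_rot: [2.95, 1.068, 0.002]
contact_force: [1.1, 0.4, -0.2]
grip_width: 24.6
```

>>> play_rows:
  series:
    - [[0, 0, -15], [0, 0, 0], 0]
    - [[0, 0, -20], [0, 0, 0], 0]
    - [[0, 0, -18], [0, 0, 0], 0]
    - [[0, 0, -3], [0, 0, 0], 0]
    - [[0, 0, 0], [0, 0, 0], 0]
    - [[0, 0, 0], [0, 0, 0], 45]
    - [[0, 0, 0], [0, 0, 0], 45]
    - [[0, 0, 0], [0, 0, 0], 45]

```text
t: 55.57
eef_pos: [409.8, -229.0, 57.4]
tcp_rot: [2.95, 1.068, 0.003]
contact_force: [-0.4, -0.0, 0.6]
grip_width: 38.2
```

>>> play_rows:
  series:
    - [[0, 0, 15], [0, 0, 0], 45]
    - [[0, 0, 25], [0, 0, 0], 45]
    - [[0, 0, 30], [0, 0, 0], 45]
    - [[0, 0, 40], [0, 0, 0], 0]
    - [[0, 0, 40], [0, 0, 0], 0]
    - [[0, 40, 0], [0, 0, 0], 0]
    - [[0, 30, 0], [0, 0, 0], 0]
    - [[0, 0, 0], [0, 0, 0], 0]

```text
t: 56.23
eef_pos: [409.8, -154.4, 208.0]
tcp_rot: [2.948, 1.075, 0.005]
contact_force: [0.1, 0.9, 0.1]
grip_width: 0.0
```

```bash
python3 - <<'E'
from h import *
st();s=cam("wrist","w31.png");cam("top","t31.png",(220,150,400,290),4);cam("scene","s31.png",(120,150,420,330),2.6)
E
```

```text
t 56.23 [ 409.8 -154.4  208. ] z-axis [ 0.004 -0.002 -1.   ] x-axis [0.765 0.644 0.002] F [0.1 0.9 0.1] w 0.0
```

View pics/t31.png

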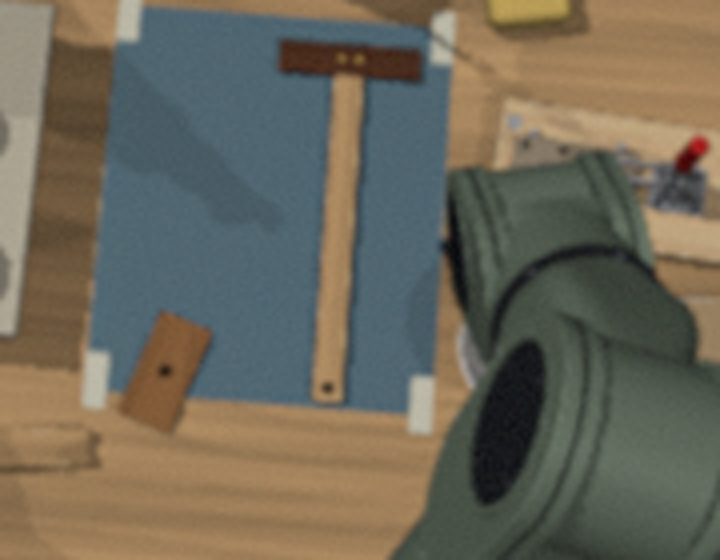

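View pics/w31.png

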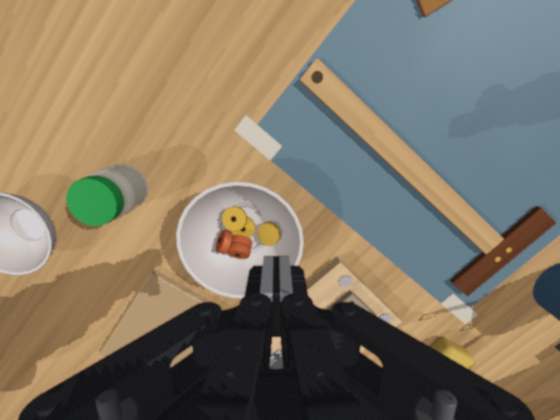

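View pics/s31.png

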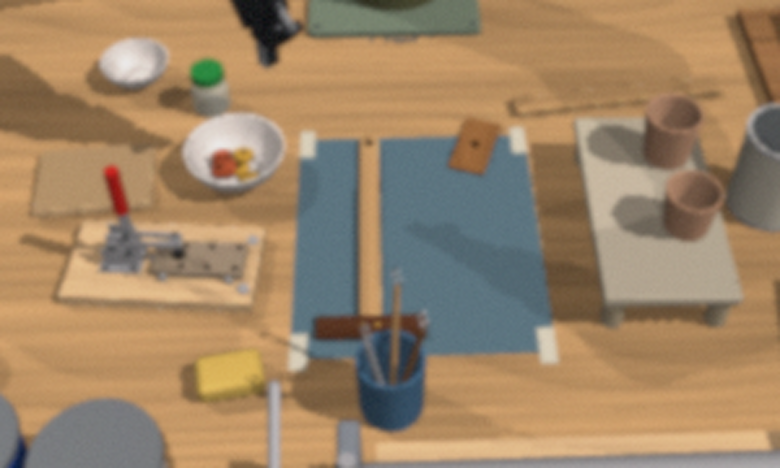

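```bash
python3 - <<'E'
from h import *
c=cam("top");s=cam("scene")
r=[]
for n,im,box in [("top",c,(375,170,410,205)),("scene",s,(150,205,180,250))]:
    hsv=cv2.cvtColor(im["img"],cv2.COLOR_BGR2HSV)
    m=cv2.inRange(hsv,(0,150,80),(8,255,255))|cv2.inRange(hsv,(170,150,80),(180,255,255))
    q=np.argwhere(m[box[1]:box[3],box[0]:box[2]])[:,::-1]+[box[0],box[1]]
    print(n,len(q),q.min(0),q.max(0),q.mean(0).round(1)); r.append(q.mean(0))
print(tri(c,[r[0]],s,[r[1]]))
N=np.array([575,-250.5,0]);jy=np.array([0.074,0.997,0]);
for b,z in [(-81,147),(-81,178)]:
    P=N+jy*b+[0,0,z]; print(P.round(1),proj(c,P).round(1),proj(s,P).round(1))
E
```

```text
top 25 [389 184] [396 190] [393.2 186.9]
scene 100 [160 214] [169 232] [164.3 222.7]
(array([ 574.06322363, -327.58503123,  147.30083592]), np.float64(4.528109530207687))
[ 569.  -331.3  147. ] [[393.6 188.5]] [[162.5 221.5]]
[ 569.  -331.3  178. ] [[395.6 186.3]] [[160.5 214.2]]
```

Six discs are in the bowl (three ochre, three red), and the T-square lies flat on the canvas. Now the clamp.

>>> play_rows:
  series:
    - [[20.5, -17, 0], [0, 0, -5.5], 0]
    - [[20.5, -17, 0], [0, 0, -5.5], 0]
    - [[20.5, -17, 0], [0, 0, -5.5], 0]
    - [[20.5, -17, 0], [0, 0, -5.5], 0]
    - [[20.5, -17, 0], [0, 0, -5.5], 0]
    - [[20.5, -17, 0], [0, 0, -5.5], 0]
    - [[20.5, -17, 0], [0, 0, -5.5], 0]
    - [[20, -17, 0], [0, 0, -6], 0]

```text
t: 57.15
eef_pos: [573.4, -296.6, 206.3]
tcp_rot: [3.135, -0.137, -0.002]
contact_force: [0.4, 0.1, 0.1]
grip_width: 0.1
```

>>> play_rows:
  series:
    - [[0, 0, -10], [0, 0, 0], 0]
    - [[0, 0, -20], [0, 0, 0], 0]
    - [[0, 0, -15], [0, 0, 0], 0]
    - [[0, 0, 0], [0, 0, 0], 0]
    - [[0, 0, 0], [0, 0, 0], 0]
    - [[0, 0, 0], [0, 0, 0], 0]
    - [[0, 0, 0], [0, 0, 0], 0]
    - [[0, 0, 0], [0, 0, 0], 0]

```text
t: 57.82
eef_pos: [573.2, -295.1, 162.3]
tcp_rot: [3.135, -0.129, 0.001]
contact_force: [0.1, 0.5, 0.1]
grip_width: -0.1
```

```bash
python3 - <<'E'
from h import *
st();s=cam("wrist","w32.png");cam("scene","s32.png",(120,150,320,330),3.3)
E
```

```text
t 57.82 [ 573.2 -295.1  162.3] z-axis [ 0.    -0.004 -1.   ] x-axis [ 0.997 -0.082  0.001] F [0.1 0.5 0.1] w -0.1
```

View pics/s32.png

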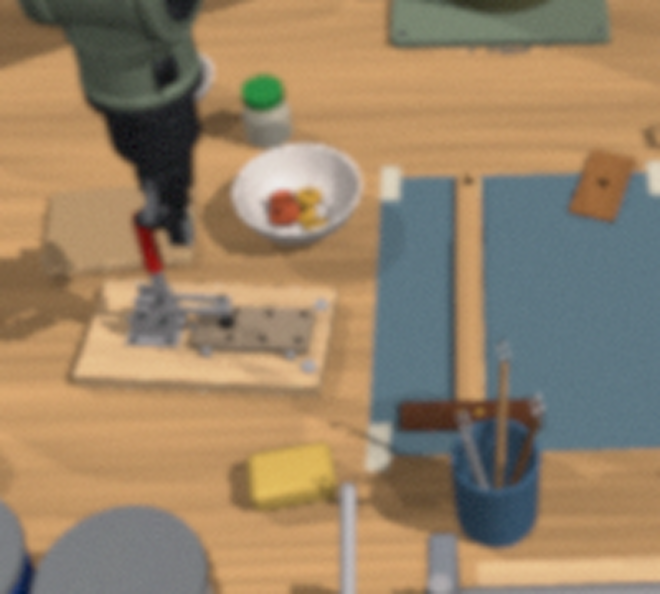

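View pics/w32.png

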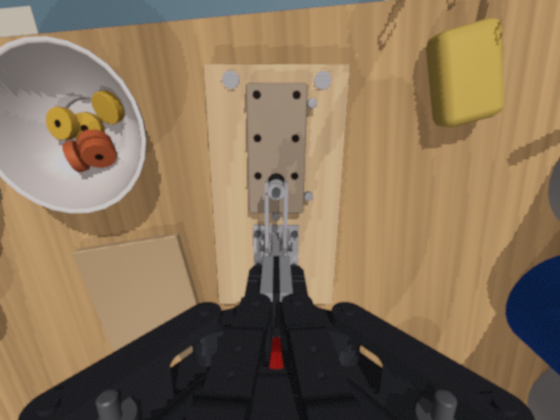

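>>> play_rows:
  series:
    - [[-0.6, -8, 0], [0, 0, 0], 0]
    - [[-0.6, -8, 0], [0, 0, 0], 0]
    - [[-0.6, -8, 0], [0, 0, 0], 0]
    - [[-0.6, -8, 0], [0, 0, 0], 0]
    - [[-0.6, -8, 0], [0, 0, 0], 0]
    - [[-0.6, -8, 0], [0, 0, 0], 0]
    - [[-0.6, -8, 0], [0, 0, 0], 0]
    - [[-0.6, -8, 0], [0, 0, 0], 0]

```text
t: 58.58
eef_pos: [568.1, -359.7, 161.4]
tcp_rot: [3.135, -0.129, -0.001]
contact_force: [-0.4, 1.2, -0.9]
grip_width: -0.0
```

```bash
python3 - <<'E'
from h import *
st();s=cam("wrist","w33.png");cam("scene","s33.png",(120,150,320,330),3.3)
E
```

```text
t 58.58 [ 568.1 -359.7  161.4] z-axis [-0.001 -0.004 -1.   ] x-axis [ 0.997 -0.082 -0.001] F [-0.4  1.2 -0.9] w -0.0
```

View pics/s33.png

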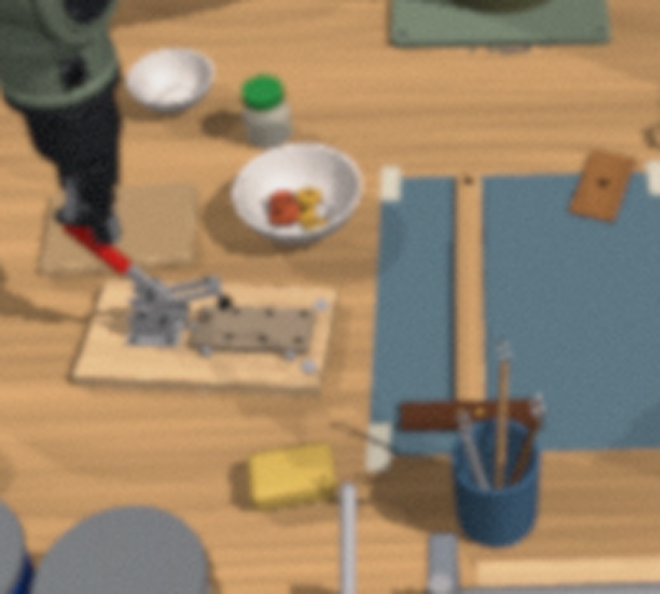

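View pics/w33.png

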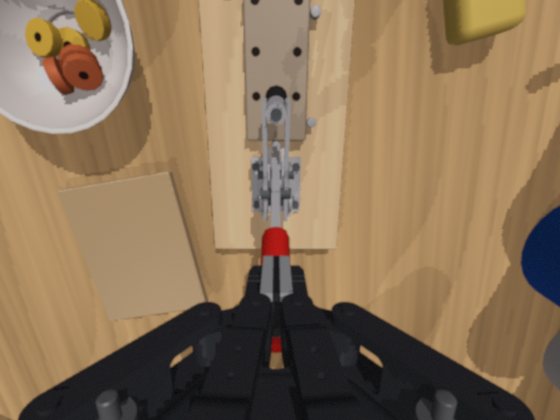

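>>> play_rows:
  series:
    - [[-0.6, -7.5, -2], [0, 0, 0], 0]
    - [[-0.6, -7.5, -2], [0, 0, 0], 0]
    - [[-0.6, -7.5, -2], [0, 0, 0], 0]
    - [[-0.6, -7.5, -3], [0, 0, 0], 0]
    - [[-0.4, -5.7, -4], [0, 0, 0], 0]
    - [[-0.4, -5.7, -4], [0, 0, 0], 0]
    - [[-0.4, -5.7, -4], [0, 0, 0], 0]
    - [[0, 0, 0], [0, 0, 0], 0]

```text
t: 59.35
eef_pos: [563.9, -407.1, 139.2]
tcp_rot: [3.135, -0.13, -0.003]
contact_force: [-1.0, 0.6, -0.4]
grip_width: 0.2
```

>>> play_rows:
  series:
    - [[-0.4, -4.7, -5], [0, 0, 0], 0]
    - [[-0.4, -4.7, -5], [0, 0, 0], 0]
    - [[-0.4, -4.7, -5], [0, 0, 0], 0]
    - [[-0.2, -3, -5], [0, 0, 0], 0]
    - [[0, 0, 0], [0, 0, 0], 0]
    - [[0, 0, 0], [0, 0, 0], 0]
    - [[0, 0, 0], [0, 0, 0], 0]
    - [[0, 0, 0], [0, 0, 0], 0]

```text
t: 60.02
eef_pos: [563.4, -422.8, 120.8]
tcp_rot: [3.135, -0.128, -0.0]
contact_force: [-0.6, -0.2, 0.4]
grip_width: -0.2
```

```bash
python3 - <<'E'
from h import *
st();s=cam("wrist","w34.png");cam("scene","s34.png",(120,150,320,330),3.3)
E
```

```text
t 60.02 [ 563.4 -422.8  120.8] z-axis [-0.    -0.004 -1.   ] x-axis [ 0.997 -0.081 -0.   ] F [-0.6 -0.2  0.4] w -0.2
```

View pics/s34.png

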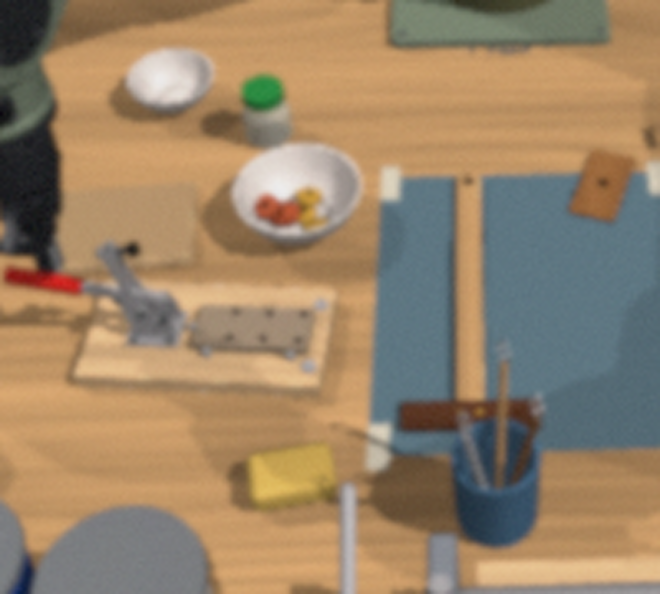

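View pics/w34.png

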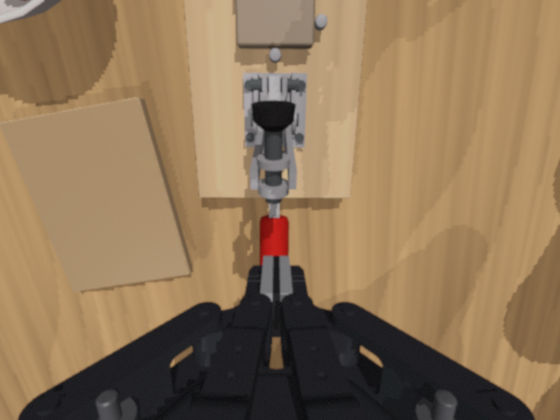

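>>> play_rows:
  series:
    - [[-0.2, -3, -3], [0, 0, 0], 0]
    - [[-0.2, -2, -3], [0, 0, 0], 0]
    - [[0, -2, -3], [0, 0, 0], 0]
    - [[0, 0, -2], [0, 0, 0], 0]
    - [[0, 0, 0], [0, 0, 0], 0]
    - [[0, 0, 0], [0, 0, 0], 0]
    - [[0, 0, 0], [0, 0, 0], 0]
    - [[0, 0, 0], [0, 0, 0], 0]

```text
t: 60.78
eef_pos: [562.9, -429.9, 109.6]
tcp_rot: [3.135, -0.128, -0.001]
contact_force: [0.1, 0.4, -0.2]
grip_width: -0.0
```

```bash
python3 - <<'E'
from h import *
st();s=cam("wrist","w35.png");cam("scene","s35.png",(120,150,320,330),3.3)
E
```

```text
t 60.78 [ 562.9 -429.9  109.6] z-axis [-0.001 -0.004 -1.   ] x-axis [ 0.997 -0.082 -0.   ] F [ 0.1  0.4 -0.2] w -0.0
```

View pics/s35.png

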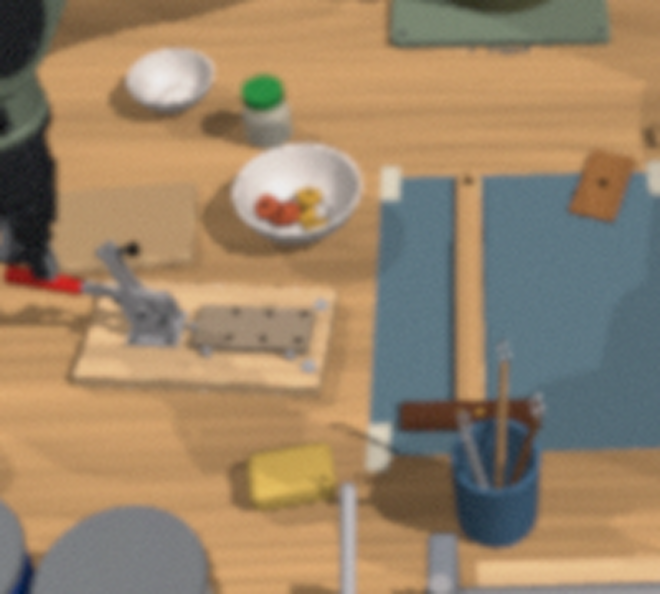

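>>> play_rows:
  series:
    - [[0, 0, -2], [0, 0, 0], 0]
    - [[0, 0, -2], [0, 0, 0], 0]
    - [[0, 0, 0], [0, 0, 0], 0]
    - [[0, 0, 0], [0, 0, 0], 0]
    - [[0, 0, 0], [0, 0, 0], 0]
    - [[0, 0, 0], [0, 0, 0], 0]
    - [[0, 0, 0], [0, 0, 0], 0]
    - [[0, 0, 0], [0, 0, 0], 0]

```text
t: 61.55
eef_pos: [563.1, -430.5, 106.5]
tcp_rot: [3.134, -0.129, 0.001]
contact_force: [-4.0, 0.5, 14.2]
grip_width: -0.1
```

>>> play_rows:
  series:
    - [[0, 0, 5], [0, 0, 0], 0]
    - [[0, 0, 20], [0, 0, 0], 0]
    - [[0, 0, 35], [0, 0, 0], 0]
    - [[0, 0, 35], [0, 0, 0], 0]
    - [[0, 0, 10], [0, 0, 0], 0]
    - [[0, 0, 0], [0, 0, 0], 60]
    - [[0, 0, 0], [0, 0, 0], 100]
    - [[0, 0, 0], [0, 0, 0], 100]

```text
t: 62.22
eef_pos: [562.5, -429.8, 209.2]
tcp_rot: [3.136, -0.128, -0.003]
contact_force: [0.6, 0.2, -0.1]
grip_width: 35.5
```

>>> play_rows:
  series:
    - [[2, 22, 0], [0, 0, 0], 100]
    - [[2, 30, 0], [0, 0, 0], 100]
    - [[2, 30, 0], [0, 0, 0], 100]
    - [[2, 30, 0], [0, 0, 0], 100]
    - [[2, 30, 0], [0, 0, 0], 100]
    - [[2, 30, 0], [0, 0, 0], 100]
    - [[0, 8, -20], [0, 0, 0], 100]
    - [[0, 0, -20], [0, 0, 0], 100]

```text
t: 62.88
eef_pos: [575.4, -246.9, 169.9]
tcp_rot: [3.137, -0.123, 0.0]
contact_force: [0.0, -1.0, 0.2]
grip_width: 85.0
```

```bash
python3 - <<'E'
from h import *
st();s=cam("wrist","w36.png");cam("scene","s36.png",(120,150,320,330),3.3)
E
```

```text
t 62.88 [ 575.4 -246.9  169.9] z-axis [-0.    -0.003 -1.   ] x-axis [ 0.997 -0.078  0.   ] F [ 0.  -1.   0.2] w 85.0
```

View pics/s36.png

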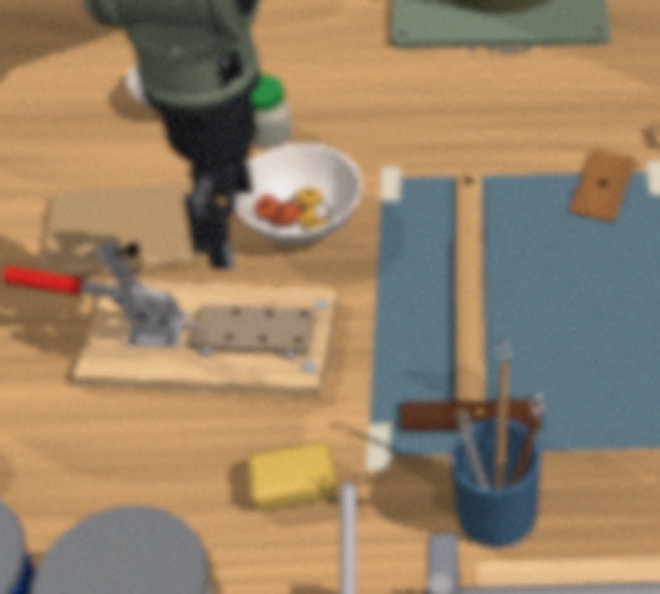

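View pics/w36.png

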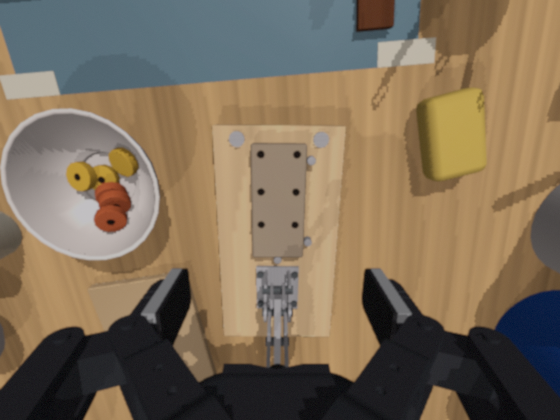

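The clamp handle is down and the arm is upright. The plate's corners in w36 are about (253,143), (306,143), (304,257), (252,257). The bowl holds six discs.

```bash
python3 - <<'E'
from h import *
c=cam("wrist")
p=pl(c,[(253,143),(306,143),(304,257),(252,257)],30); print(p.round(1),p.mean(0).round(1),[np.linalg.norm(p[i]-p[(i+1)%4]).round(1) for i in range(4)])
d=(p[0]+p[1]-p[2]-p[3])/2; print("yaw of plate y axis",np.degrees(np.arctan2(d[1],d[0]))-90)
b=pl(c,[(92,284),(177,277)],12);print(b.round(1))
st()
E
```

```text
[[ 558.4 -191.8   30. ]
 [ 603.8 -195.6   30. ]
 [ 596.2 -303.7   30. ]
 [ 545.9 -299.7   30. ]] [ 576.1 -247.7   30. ] [np.float64(45.5), np.float64(108.4), np.float64(50.6), np.float64(108.6)]
yaw of plate y axis -5.310293024112383
[[ 368.  -326.9   12. ]
 [ 461.1 -325.7   12. ]]
t 63.03 [ 574.1 -250.   169.1] z-axis [-0.004 -0.003 -1.   ] x-axis [ 0.997 -0.082 -0.004] F [-0.8 -0.7  1. ] w 85.5
```

>>> play_rows:
  series:
    - [[0, 0, -30], [0, 0, 0], 85]
    - [[0, 0, -35], [0, 0, 0], 85]
    - [[0, 0, -35], [0, 0, 0], 85]
    - [[0, 0, -20], [0, 0, 0], 85]
    - [[0, 0, -8], [0, 0, 0], 85]
    - [[0, 0, 0], [0, 0, 0], 85]
    - [[0, 0, 0], [0, 0, 0], 85]
    - [[0, 0, 0], [0, 0, 0], 85]

```text
t: 63.7
eef_pos: [575.6, -250.5, 44.3]
tcp_rot: [3.134, -0.129, 0.003]
contact_force: [0.7, 0.2, 0.5]
grip_width: 72.9
```

```bash
python3 - <<'E'
from h import *
st();s=cam("wrist","w37.png")
E
```

```text
t 63.70 [ 575.6 -250.5   44.3] z-axis [ 0.001 -0.005 -1.   ] x-axis [ 0.997 -0.082  0.002] F [0.7 0.2 0.5] w 72.9
```

View pics/w37.png

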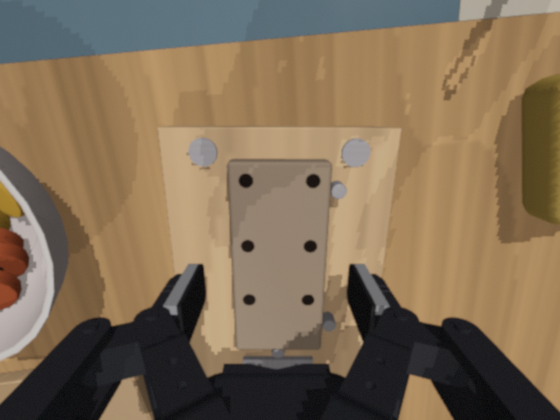

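>>> play_rows:
  series:
    - [[-0.5, 0.5, -6], [0, 0, 0], 85]
    - [[0, 0, -5], [0, 0, 0], 85]
    - [[0, 0, 0], [0, 0, 0], 85]
    - [[0, 0, 0], [0, 0, 0], 0]
    - [[0, 0, 0], [0, 0, 0], 0]
    - [[0, 0, 0], [0, 0, 0], 0]
    - [[0, 0, 0], [0, 0, 0], 0]
    - [[0, 0, 0], [0, 0, 0], 0]

```text
t: 64.42
eef_pos: [575.1, -249.7, 32.5]
tcp_rot: [3.135, -0.128, 0.002]
contact_force: [1.1, 0.4, 12.0]
grip_width: 48.3
```

>>> play_rows:
  series:
    - [[0, 0, 3], [0, 0, 0], 0]
    - [[0, 0, 8], [0, 0, 0], 0]
    - [[0, 0, 15], [0, 0, 0], 0]
    - [[0, 0, 20], [0, 0, 0], 0]
    - [[0, 0, 20], [0, 0, 0], 0]
    - [[0, 0, 20], [0, 0, 0], 0]
    - [[0, 0, 15], [0, 0, 0], 0]
    - [[0, 0, 0], [0, 0, 0], 0]

```text
t: 65.08
eef_pos: [575.3, -249.9, 135.9]
tcp_rot: [3.134, -0.129, 0.005]
contact_force: [0.1, -0.0, -0.6]
grip_width: 48.4
```

```bash
python3 - <<'E'
from h import *
st();s=cam("wrist","w38.png");t=cam("top","t38.png",(220,150,440,290),3.6);cam("scene","s38.png",(120,150,320,330),3.3)
E
```

```text
t 65.08 [ 575.3 -249.9  135.9] z-axis [ 0.003 -0.005 -1.   ] x-axis [ 0.997 -0.082  0.003] F [ 0.1 -0.  -0.6] w 48.4
```

View pics/w38.png

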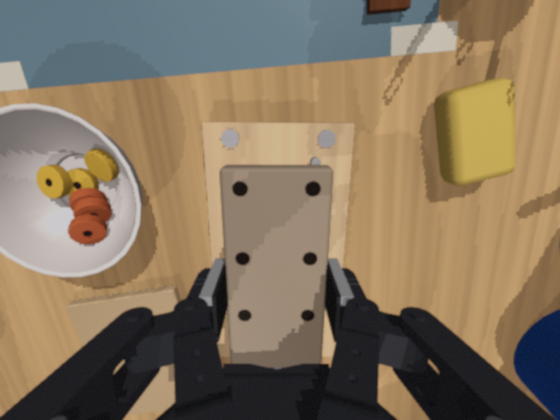

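View pics/s38.png

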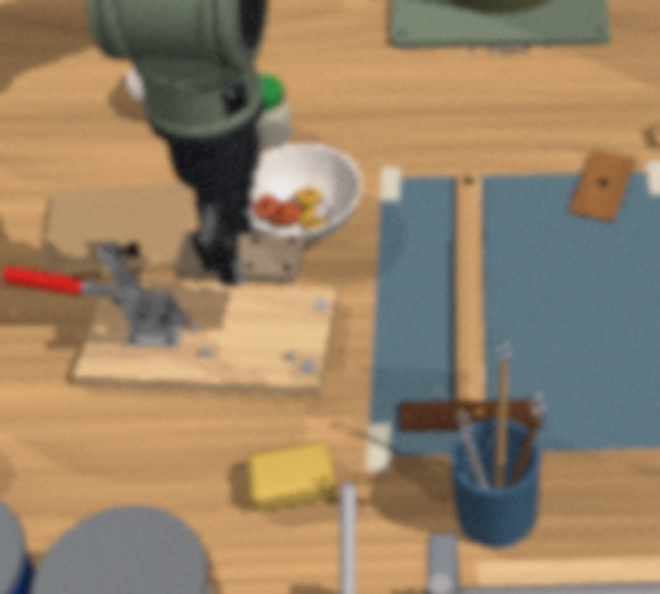

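>>> play_rows:
  series:
    - [[-25, 0, 0], [0, 0, 0], 0]
    - [[-25, -5, 0], [0, 0, 0], 0]
    - [[-25, -10, 0], [0, 0, 2], 0]
    - [[-25, -20, 0], [0, 0, 2], 0]
    - [[-25, -30, 0], [0, 0, 2], 0]
    - [[-18, -30, 0], [0, 0, 2], 0]
    - [[-10, -30, 0], [0, 0, 2], 0]
    - [[0, -30, 0], [0, 0, 0], 0]

```text
t: 65.9
eef_pos: [418.4, -406.3, 131.8]
tcp_rot: [3.135, 0.147, -0.004]
contact_force: [0.4, 0.7, -1.2]
grip_width: 48.4
```

>>> play_rows:
  series:
    - [[0, 0, -15], [0, 0, 0], 0]
    - [[0, 0, -20], [0, 0, 0], 0]
    - [[0, 0, -20], [0, 0, 0], 0]
    - [[0, 0, -15], [0, 0, 0], 0]
    - [[0, 0, 0], [0, 0, 0], 0]
    - [[0, 0, 0], [0, 0, 0], 0]
    - [[0, 0, 0], [0, 0, 0], 0]
    - [[0, 0, 0], [0, 0, 0], 0]

```text
t: 66.57
eef_pos: [421.6, -404.8, 63.3]
tcp_rot: [3.134, 0.145, 0.001]
contact_force: [0.5, 0.3, -0.9]
grip_width: 48.5
```

```bash
python3 - <<'E'
from h import *
st();s=cam("wrist","w39.png");t=cam("top","t39.png",(340,180,460,280),6);c=cam("scene","s39.png",(120,180,240,270),6)
E
```

```text
t 66.57 [ 421.6 -404.8   63.3] z-axis [ 0.001 -0.004 -1.   ] x-axis [0.996 0.093 0.   ] F [ 0.5  0.3 -0.9] w 48.5
```

View pics/w39.png

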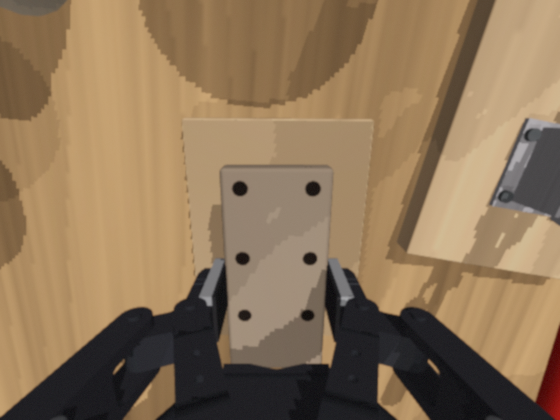

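View pics/s39.png

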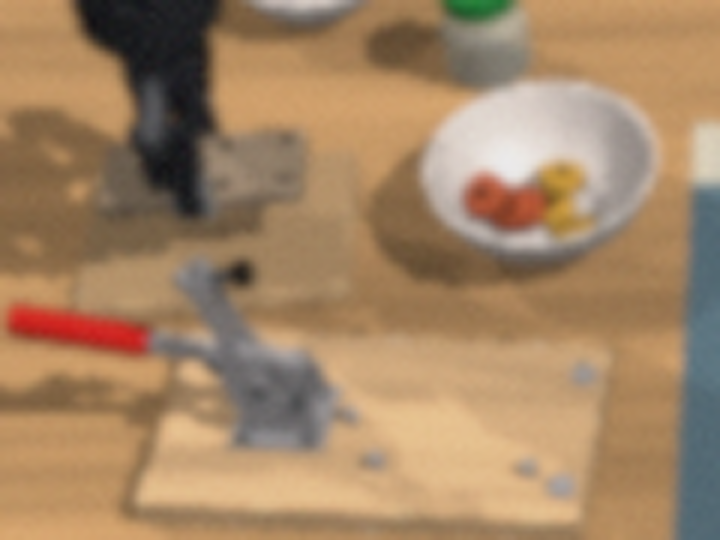

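```bash
python3 - <<'E'
from h import *
c=cam("wrist")
p=pl(c,[(184,120),(373,120),(192,250),(363,240)],12); print(p.round(1)); m=(p[0]+p[1])/2
d=p[1]-p[0]; print(np.linalg.norm(d),np.degrees(np.arctan2(d[1],d[0])))
n=np.array([d[1],-d[0],0])/np.linalg.norm(d); print("centre",(m+75*n).round(1))
zt=63.3-32.5+30
q=pl(c,[(221,167),(332,167)],zt); print("plate end",q.round(1)); d=q[1]-q[0]; n=np.array([d[1],-d[0],0])/np.linalg.norm(d); print("plate centre",((q[0]+q[1])/2+55*n).round(1),np.linalg.norm(d))
E
```

```text
[[ 363.9 -333.3   12. ]
 [ 469.8 -323.7   12. ]
 [ 368.6 -413.7   12. ]
 [ 477.5 -396.7   12. ]]
106.33308628687263 5.185427797418372
centre [ 423.6 -403.2   12. ]
plate end [[ 393.7 -348.8   60.8]
 [ 440.9 -344.5   60.8]]
plate centre [ 422.3 -401.4   60.8] 47.36844084484435
```

>>> play_rows:
  series:
    - [[0.5, -1.5, -10], [0, 0, 0], 0]
    - [[0, 0, -12], [0, 0, 0], 0]
    - [[0, 0, -8], [0, 0, 0], 0]
    - [[0, 0, -4], [0, 0, 0], 0]
    - [[0, 0, -2], [0, 0, 0], 0]
    - [[0, 0, -0.5], [0, 0, 0], 0]
    - [[0, 0, 0], [0, 0, 0], 0]
    - [[0, 0, 0], [0, 0, 0], 0]

```text
t: 67.43
eef_pos: [421.4, -405.5, 26.4]
tcp_rot: [3.135, 0.146, -0.002]
contact_force: [-8.1, 6.7, 21.0]
grip_width: 48.5
```

>>> play_rows:
  series:
    - [[0, 0, 0.5], [0, 0, 0], 0]
    - [[0, 0, 0], [0, 0, 0], 70]
    - [[0, 0, 0], [0, 0, 0], 75]
    - [[0, 0, 0], [0, 0, 0], 75]
    - [[0, 0, 5], [0, 0, 0], 75]
    - [[0, 0, 20], [0, 0, 0], 75]
    - [[0, 0, 35], [0, 0, 0], 75]
    - [[0, 0, 35], [0, 0, 0], 75]

```text
t: 68.1
eef_pos: [421.5, -405.6, 122.4]
tcp_rot: [3.136, 0.146, -0.002]
contact_force: [0.3, -0.9, 0.5]
grip_width: 64.3
```

>>> play_rows:
  series:
    - [[0, 0, 35], [0, 0, 0], 75]
    - [[0, 0, 35], [0, 0, 0], 75]
    - [[-10, 35, 20], [0, 0, 0], 75]
    - [[-10, 35, 0], [0, 0, 0], 75]
    - [[0, 35, 0], [0, 0, 0], 75]
    - [[0, 35, 0], [0, 0, 0], 75]
    - [[0, 35, 0], [0, 0, 0], 75]
    - [[0, 0, 0], [0, 0, 0], 75]

```text
t: 68.77
eef_pos: [402.3, -225.4, 212.3]
tcp_rot: [3.136, 0.155, 0.001]
contact_force: [0.9, 0.2, 0.2]
grip_width: 64.4
```

```bash
python3 - <<'E'
from h import *
st();s=cam("wrist","w40.png");t=cam("top","t40.png",(150,110,430,320),2.8);c=cam("scene","s40.png",(120,150,420,330),2.6)
E
```

```text
t 68.77 [ 402.3 -225.4  212.3] z-axis [ 0.001 -0.002 -1.   ] x-axis [0.995 0.099 0.   ] F [0.9 0.2 0.2] w 64.4
```

View pics/w40.png

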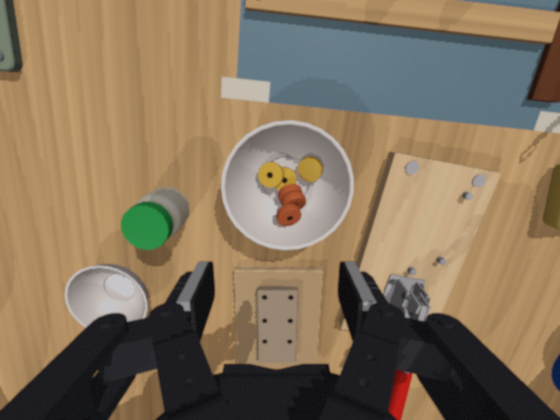

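View pics/s40.png

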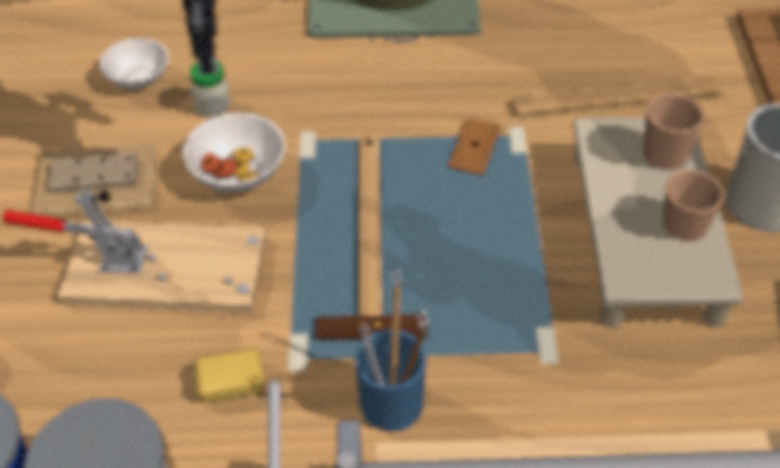

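View pics/t40.png

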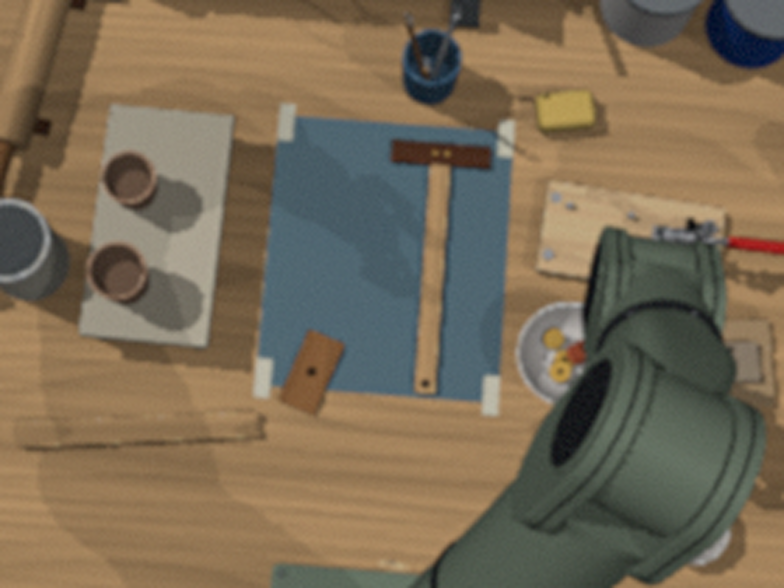

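```bash
python3 - <<'E'
from h import *
s=cam("wrist","w41.png",(215,110,365,260),4)
t=cam("top");c=cam("scene")
for n,im,box in [("top",t,(400,180,440,205)),("scene",c,(115,222,150,245))]:
    hsv=cv2.cvtColor(im["img"],cv2.COLOR_BGR2HSV)
    m=cv2.inRange(hsv,(0,150,80),(8,255,255))|cv2.inRange(hsv,(170,150,80),(180,255,255))
    q=np.argwhere(m[box[1]:box[3],box[0]:box[2]])[:,::-1]+[box[0],box[1]]
    a=q[q[:,0]<=q[:,0].min()+1].mean(0); b=q[q[:,0]>=q[:,0].max()-1].mean(0); print(n,len(q),a,b)
    if n=="top": T=(a,b)
    else: S=(b,a)
P=[tri(t,[T[i]],c,[S[i]]) for i in (0,1)]
print(P); d=P[1][0]-P[0][0]; print("above horizontal rad",np.arctan2(d[2],np.hypot(d[0],d[1])),np.linalg.norm(d))
E
```

```text
top 93 [410.71428571 196.42857143] [429.44444444 198.22222222]
scene 123 [121.625 233.   ] [142.5 236. ]
[(array([ 563.50145213, -406.309766  ,   77.53724317]), np.float64(0.4590652238125414)), (array([ 559.29246056, -468.06396725,   89.03019698]), np.float64(0.19743665398033794))]
above horizontal rad 0.1835865486101 62.955420484097516
```

View pics/w41.png

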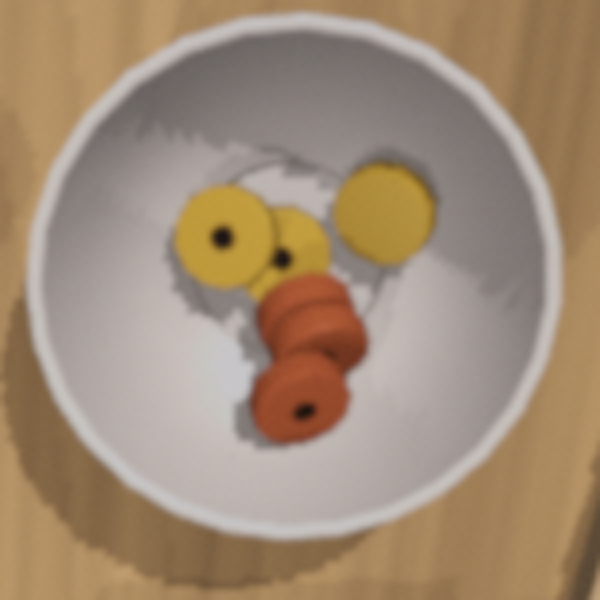

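```bash
python3 - <<'E'
from cell import ticket
print(ticket.job_done())
E
```

```text
the job is handed in; nothing more can be done
None
```

The job is finished and handed in at about 69 s of the 210 s allowed. The hand-in call gives no verdict.

**What I did:** I hooked all six discs out from under the shelf with the T-square in two passes. I put them one at a time in the larger white bowl and laid the T-square flat on the canvas. Then I pushed the clamp handle back to its stop, lifted the plate out and set it on the ware board.

**Last checks:**
- **Discs:** the final wrist picture shows all six in the bowl, three ochre and three red. A few are tilted or overlapping. I did not look under the shelf again, but I counted exactly six there at the start and pulled out six.
- **Clamp:** the handle measures 0.18 rad above horizontal, so it leans 1.39 rad, which is fully open.
- **Plate:** it lies flat on the board, lined up with it. My position estimates agreed to about 2 mm.
- **T-square:** it lies wholly on the canvas. Its tail is about 10 mm inside the edge.
- **Other things:** they look unmoved in the final pictures, and the gripper was raised clear of everything.

**Did not go quite to plan:** the fingers briefly touched something in the bowl at about 9 N while releasing one disc. The plate also met the board at about 21 N. Nothing was visibly disturbed either time.

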